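Set out the test station between mixer and tube rack

ROBOT

A 6-joint arm with a two-finger parallel gripper is mounted at the origin on the work surface. World frame = base frame: x ahead of the robot, y to its left, z up, the work surface at z = 0. Lengths are in m, angles in rad, forces in N, time in s.
With the tool pointing down it reaches from about 0.25 to 0.8 m from the base axis. Payload 8.5 kg.
Tool frame: the origin (TCP) lies on the centre line of the jaws, within the pads' length; the fingertips stand 8 mm ahead of it and the grasp point (between the pads) lies 11 mm behind it (env.finger_overhang is the distance from the TCP to the fingertips, in m); y points along the fingers, x is the direction in which the jaws open and shut, and the axes are right-handed (so a half turn about y gives the same grasp; the last joint's range is limited). The gripper opens to 85 mm and grips with 20 to 120 N. Pads are 22 mm wide; open, the fingers measure 114 mm over their backs; the gripper's body (76 mm by 85 mm) begins 54 mm behind the grasp point. The pads swing forward as they close: fully open they stand 13 mm farther back than shut.
Start: joints at [1.321, 0.238, -0.013, 1.319, 0, 1.571], TCP at [0.13, 0.509, 0.239] pointing down, gripper open.
Joint ranges: [-2.66, 2.66], [-1.03, 1.9], [-1.14, 1.46], [-1.82, 2.27], [-1.45, 1.34], [-3.14, 3.14]. Speed limits (rad/s): [2.22, 2.22, 2.79, 3.14, 3.14, 3.14].

INTERFACE

Orientations are given as a rotation vector (axis times angle).
In Python, from workcell import env, optics gives the robot as it stands.
- The arm moves only by the tool arm_command, never from a script. Its argument "rows" is a list of rows, each an object with "offset": the shift along the tool's x, y, z each as a share of 150 mm, from -1 to 1, a list of three; "roll": the turn about the tool's y as a share of 6 degrees, from -1 to 1; "jaw": the gripper's target within -1 to 1 (fully open at 1, half-way at 0, shut at -1). In form: [{"offset": [dx, dy, dz], "roll": roll, "jaw": jaw}, ...]. A call has exactly 10 rows; each row shifts and turns the commanded pose from where the row before left it, along the tool's axes as they then stand; what a row does not reach is not made up. A row lasts 1/10 s, in which the tool goes at most 50 mm and 8.59 degrees, less where a joint would pass 70% of its speed; a pose out of reach is approached as far as the arm can. A call with a number of a shift or a turn outside -1 to 1 is refused whole. A call with a gripper value outside its range is refused whole. The fingers move at their own pace and stop on an object; "grip_force" is the grip in N (left out, the last holds). Time passes only in rows, so rows that do not move let the fingers close, or fill a call up. It gives the time, the measured TCP pose, the force and the opening at its end, in the units of the state.
- env.sense(): the state, without advancing time (a new reading comes with each control period).
- optics.grab_frame(name): name is "scene" or "top"; returns the picture (480x640x3 uint8, blue, green, red); there is no depth.
- optics.camera_model(name): a dict with "fx", "fy", "cx", "cy" (pixels), "view" (4x4, takes a point from world to camera coordinates). Camera axes: x right, y down, z forward; pixel columns grow to the right and rows downward; lengths in m; the calibration is good to about 2 mm. A picture is of the moment at which its call begins. camera_model takes no time and is no camera call.
- env.job_done(): hands the job in, once; it reports no verdict.
The state is a dict: "time_s": time; "joint_pos": joint angles; "joint_velocities": joint speeds; "joint_efforts": joint torques, N m; "ee_pos": TCP position; "tcp_rot": TCP orientation; "contact_force": force on the tool from outside, world axes, zero at the start; "ft_torque": the same for the moment, N m; "width": opening from 0.0 (shut) to 1.0 (fully open).
Only numpy, scipy, OpenCV 4.12 (cv2) and the standard library are available. Lean on these libraries where they do the work, as an engineer would, in place of code of your own. Each camera call takes 0.05 s, during which the arm holds its last target.

TASK

Set out the test station on the row of three white tiles: stand the open amber jar upright in the middle of the end tile next to the mixer, stand the tall white bottle upright in the middle of the other end tile, next to the tube rack, and lay the test cassette flat in the middle of the tile between them, its length along the row. Close the jar with its plug lid, properly seated on the rim. Do not disturb the glass flask.

Things in the scene. Friction and masses are not known exactly. Their poses are not given: they have to be found in the camera images.
- jar_mid (a point): open amber glass jar, outer diameter 50, height 70, mouth 44 mm inside, wall 3 mm, floor 5 mm thick. It stands upright on the bench at the start. The point is its centre, half-way up, 35 mm above its underside; z up
- lid_knob (a point): round white plug lid of the jar, standing on its plug on the bench: from below a plug of diameter 28 and height 8, a flange of diameter 58 and thickness 6, and a plain round knob of diameter 24 and height 22 to grip (36 mm in all). The plug goes loosely into the jar's mouth and the flange rests on the rim. The point is the middle of the knob, 25 mm above the plug's underside (17 mm above the flange's underside); z up
- bottle_mid (a point): tall closed white plastic bottle, diameter 42, height 95 mm with its cap, straight-sided for the lower 60 mm, then a shoulder and a narrow neck with a cap of diameter 24; it stands upright at the start. The point is its centre, 47.5 mm above its underside; z up
- cassette_mid (a point): flat white test cassette with a small grey window and a grey sample spot on top, 70 x 20 x 7 mm, lying flat on the bench at the start. The point is its centre, 3.5 mm above its underside; x along its length (either end may lead), z up
- flask_mid (a point): conical clear glass flask, 68 mm wide at the foot, 102 mm high, with a narrow neck; loose, stands among the things to be moved and must be left alone. The point is on its axis, 50 mm above its underside
- mixer: vortex mixer: white box 120 deep x 110 wide x 60 mm high with a grey top plate and a round black cup on it, 91 mm high in all, fixed at one end of the row of tiles, its centre 170 mm from that of the end tile. Origin: centre of its underside
- rack: white tube rack full of clear tubes, 90 deep x 110 wide x 100 mm high, fixed at the other end of the row, its centre 170 mm from that of the end tile. Origin: centre of its underside
- tile_left_top (a point): the left of three identical square white ceramic tiles, 80 x 80 x 8 mm, fixed on the bench in a straight row, 120 mm from centre to centre; left is the robot's left (+y). The point is the centre of its top face, 8 mm above the bench; z up, y along the row (towards the left), x across it
- tile_mid_top (a point): the middle of three identical square white ceramic tiles, 80 x 80 x 8 mm, fixed on the bench in a straight row, 120 mm from centre to centre; left is the robot's left (+y). The point is the centre of its top face, 8 mm above the bench; z up, y along the row (towards the left), x across it
- tile_right_top (a point): the right of three identical square white ceramic tiles, 80 x 80 x 8 mm, fixed on the bench in a straight row, 120 mm from centre to centre; left is the robot's left (+y). The point is the centre of its top face, 8 mm above the bench; z up, y along the row (towards the left), x across it
Things that resemble listed ones, but are neither listed nor needed, are in the scene too. Of the things shaped like the part that bears cassette_mid, the white one is meant. What is shaped like the part that bears tile_left_top but green is not meant.

How it is judged:
By the outcome, as a careful person would: the job done as asked, in the order asked, and still so for the second after the job is handed in, with the robot touching nothing.
It also fails if it takes over 128 s, if anything falls off the work surface, if the arm or the gripper's body presses on something with over 40 N, if the wrist force passes 120 N, or if a joint passes its speed limit or range.

## Working session

There is one attempt and no reset: what is moved stays moved. The work goes in short steps, Python scripts to look and compute and a tool call to move; the robot and the scene stay as the last step left them, time stands still between calls to the robot, and variables do not carry over. Pictures are saved under pics/ and viewed, and the job is handed in when it is done.

Besides the shell and the picture viewer there is one more tool, called after "Request:" as name(argument=value, ...), one argument or row to a line, values as JSON. arm_command: Moves the arm, as the interface text tells. Its arguments: {"type":"object","properties":{"rows":{"type":"array"},"grip_force":{"type":"number"}},"required":["rows"]}

```bash
ls; mkdir -p pics
python3 - <<'E'
from workcell import env, optics
import cv2, numpy as np
print(env.sense())
for n in ("scene","top"):
    im=optics.grab_frame(n); cv2.imwrite(f"pics/{n}0.png",im)
    m=optics.camera_model(n); print(n,m['fx'],m['fy'],m['cx'],m['cy']); print(np.round(m['view'],4))
E
```

```text
pics
{'time_s': 0.0, 'joint_pos': array([ 1.32096535e+00,  2.38781502e-01, -1.42377469e-02,  1.31923293e+00,
       -3.93754479e-06,  1.57078760e+00]), 'joint_velocities': array([-0.00143487,  0.00104183,  0.00015302, -0.00046517, -0.00015214,
        0.0003752 ]), 'joint_efforts': array([ 2.30126483e-03, -5.38789129e+01,  3.46436656e+01,  1.82838156e-02,
        1.14294139e-04, -1.34418659e-05]), 'ee_pos': array([0.12970078, 0.50830306, 0.23868369]), 'tcp_rot': array([-1.31799641, -1.02239487,  1.02430857]), 'contact_force': array([-0.7490627 , -0.20293119, -0.23233198]), 'ft_torque': array([ 0.00438975,  0.01265824, -0.01052949]), 'width': 0.995177772222536}
scene 572.4520614712545 572.4520614712545 310.11947477370103 240.37014826298696
[[ 0.8565  0.5158  0.0154 -0.4636]
 [ 0.3516 -0.5615 -0.7491 -0.1335]
 [-0.3777  0.647  -0.6623  1.2772]
 [ 0.      0.      0.      1.    ]]
top 607.0406762834051 607.0406762834051 320.432972939437 238.3278240383675
[[ 6.2000e-03 -1.0000e+00  1.1000e-03 -1.0000e-04]
 [-9.9720e-01 -6.3000e-03 -7.4300e-02  5.3300e-01]
 [ 7.4300e-02 -6.0000e-04 -9.9720e-01  1.2451e+00]
 [ 0.0000e+00  0.0000e+00  0.0000e+00  1.0000e+00]]
```

View pics/scene0.png

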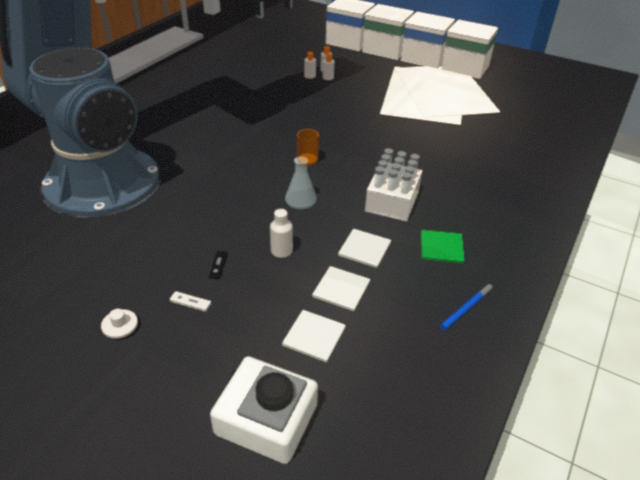

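View pics/top0.png

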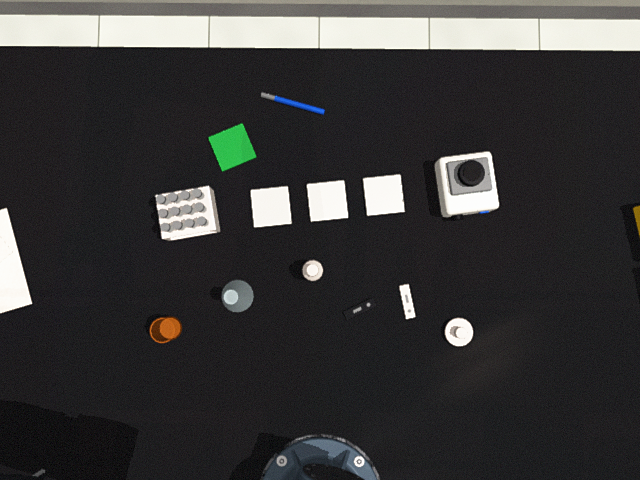

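Run:
```python
from scipy.spatial.transform import Rotation as R
print(R.from_rotvec([-1.31799641, -1.02239487,  1.02430857]).as_matrix().round(3))
```

```text
[[ 0.247 -0.    -0.969]
 [ 0.969 -0.001  0.247]
 [-0.001 -1.    -0.   ]]
```

Top view: rack at (187,213), three white tiles at (271,207), (327,201) and (384,195), mixer at (468,184). Image right is −y, so the mixer end is the right tile. The jar is at (165,329), flask at (237,296), bottle at (313,270) and lid at (459,332). There are two cassettes: a white one at (407,301) and a black decoy at (357,308). The green tile at (232,147) is also a decoy. I'll enlarge to confirm.

Run:
```python
import cv2, numpy as np
t=cv2.imread('pics/top0.png'); s=cv2.imread('pics/scene0.png')
def crop(im,cx,cy,h=25,k=8):
    c=im[cy-h:cy+h,cx-h:cx+h]; return cv2.resize(c,None,fx=k*25/h,fy=k*25/h,interpolation=cv2.INTER_CUBIC)[:400,:400]
def sheet(im,pts,name):
    r=[cv2.resize(crop(im,*p),(260,260)) for p in pts]
    cv2.imwrite(name,np.vstack([np.hstack(r[:3]),np.hstack(r[3:6])]))
sheet(t,[(165,329),(313,270),(407,301),(459,332),(237,296),(357,308)],'pics/crop_t.png')
sheet(s,[(307,147),(281,235),(190,301),(119,322),(301,182),(218,265)],'pics/crop_s.png')
```

```text
(no output)
```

View pics/crop_t.png

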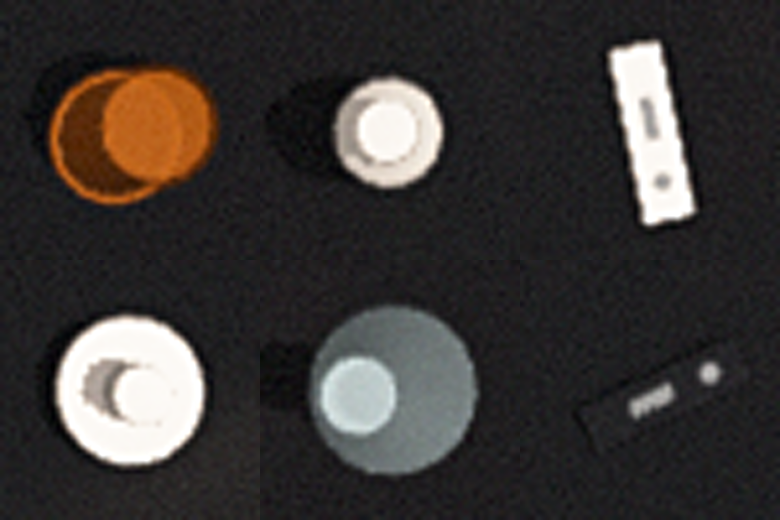

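View pics/crop_s.png

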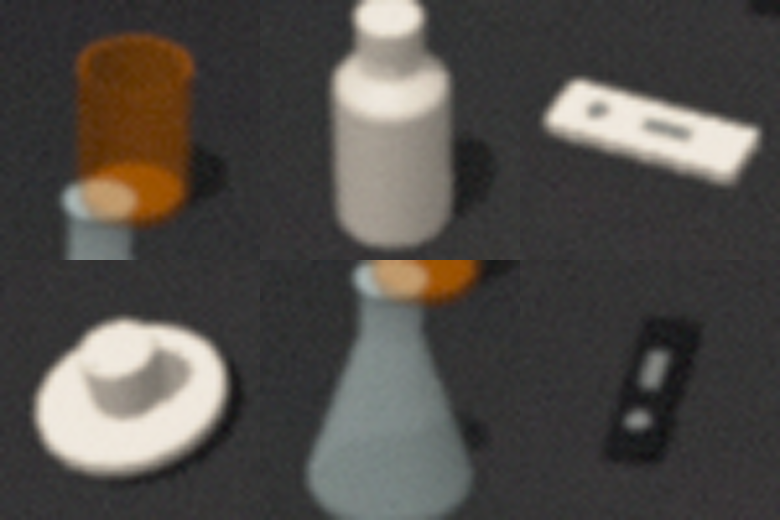

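The white cassette at top (407,301) / scene (190,301) is the one meant. The one at (357,308) is black with pale marks, so it's the decoy. The jar is open with its rim visible, and the lid's knob points up. Next I'll measure by fitting silhouettes across both views.

```bash
cat > h.py <<'E'
import cv2, numpy as np
from scipy.optimize import least_squares
try:
    from workcell import env, optics
    CM={n:optics.camera_model(n) for n in("scene","top")}
except Exception as e: print(e)
def proj(n,P):
    m=CM[n];P=np.atleast_2d(P);c=P@np.array(m['view'])[:3,:3].T+np.array(m['view'])[:3,3]
    return np.c_[m['fx']*c[:,0]/c[:,2]+m['cx'],m['fy']*c[:,1]/c[:,2]+m['cy']]
A=np.linspace(0,2*np.pi,72,endpoint=False)
def ring(x,y,z,r): return np.c_[x+r*np.cos(A),y+r*np.sin(A),np.full(72,z)]
D=np.linspace(0,2*np.pi,32,endpoint=False);D=np.c_[np.cos(D),np.sin(D)]
def sup(p): return (p@D.T).max(0)
def supfrac(im,near,thr,bg=None,half=60):
    """mask comp containing 'near' at threshold; returns contour support (upsampled x8)"""
    k=8;x,y=near;x0=max(x-half,0);y0=max(y-half,0)
    c=im[y0:y+half,x0:x+half].astype(np.float32)
    u=cv2.resize(c,None,fx=k,fy=k,interpolation=cv2.INTER_CUBIC)
    m=thr(u).astype(np.uint8)
    n,l,st,_=cv2.connectedComponentsWithStats(m)
    lab=l[(y-y0)*k+k//2,(x-x0)*k+k//2]
    assert lab>0,near
    cs,_=cv2.findContours((l==lab).astype(np.uint8),cv2.RETR_EXTERNAL,cv2.CHAIN_APPROX_NONE)
    c=max(cs,key=cv2.contourArea)[:,0].astype(float)
    return (c+.5)/k-.5+[x0,y0]
bright=lambda u:u.min(2)>105
E
python3 - <<'E'
from h import *
t=cv2.imread('pics/top0.png'); s=cv2.imread('pics/scene0.png')
I={'top':t,'scene':s}
def fit(name,model,x0,near,thr,skip={}):
    obs={n:supfrac(I[n],near[n],thr[n] if isinstance(thr,dict) else thr) for n in near}
    def res(p):
        r=[]
        for n in obs:
            d=sup(proj(n,model(p)))-sup(obs[n])
            k=np.ones(32,bool)
            if n in skip: k=~skip[n]
            r.append(d[k])
        return np.concatenate(r)
    f=least_squares(res,x0,x_scale=.01,loss='soft_l1')
    print(name,np.round(f.x,4),'rms px',round(float(np.sqrt((res(f.x)**2).mean())),2),'areas',[round(cv2.contourArea(o.astype(np.float32))) for o in obs.values()])
    return f.x
def prism(c,yaw,L,W,z0,z1):
    q=np.array([[a*L/2,b*W/2] for a in(-1,1) for b in(-1,1)])
    R=np.array([[np.cos(yaw),-np.sin(yaw)],[np.sin(yaw),np.cos(yaw)]])
    q=q@R.T+c
    return np.r_[np.c_[q,np.full(4,z0)],np.c_[q,np.full(4,z1)]]
# free height h
wb=lambda u:u.min(2)>110
for nm,nt,ns,x0 in(('left',(271,207),(365,247),(.57,.1)),('mid',(327,201),(341,288),(.58,-.01)),('right',(384,195),(314,335),(.59,-.13))):
    fit('tile '+nm,lambda p:prism(p[:2],p[2],.08,.08,0,p[3]),[*x0,.05,.008],{'top':nt,'scene':ns},lambda u:u.min(2)>110)
fit('cassette',lambda p:prism(p[:2],p[2],.07,.02,0,p[3]),[.37,-.18,.1,.007],{'top':(405,290),'scene':(205,305)},wb)
fit('lid',lambda p:np.r_[ring(p[0],p[1],p[2]-.028,.029),ring(p[0],p[1],p[2]-.022,.029),ring(p[0],p[1],p[2],.012)],[.33,-.28,.036],{'top':(459,325),'scene':(119,330)},wb)
gr=lambda u:u.min(2)>85
fit('bottle',lambda p:np.r_[ring(p[0],p[1],0,.021),ring(p[0],p[1],.06,.021),ring(p[0],p[1],p[2],.012)],[.43,.01,.095],{'top':(313,270),'scene':(281,235)},gr)
org=lambda u:(u[...,2]-u[...,0]>45)
sk=D[:,1]>.2
fit('jar',lambda p:np.r_[ring(p[0],p[1],0,.025),ring(p[0],p[1],p[2],.025)],[.33,.3,.07],{'top':(170,329),'scene':(307,145)},org,{'scene':sk})
fit('flask',lambda p:ring(p[0],p[1],0.,.034) if 0 else np.r_[ring(p[0],p[1],0,.034),ring(p[0],p[1],p[2],.012)],[.38,.16,.102],{'top':(245,296)},lambda u:(u[...,0]>65))
E
```

```text
tile left [0.6002 0.1092 0.1057 0.0076] rms px 0.51 areas [1457, 1280]
tile mid [ 0.6135 -0.0101  0.1086  0.0076] rms px 0.44 areas [1457, 1591]
tile right [ 0.6268 -0.1296  0.1118  0.0072] rms px 0.44 areas [1457, 2005]
cassette [ 0.4026 -0.1788  0.2     0.0062] rms px 0.44 areas [345, 442]
lid [ 0.3405 -0.2853  0.0364] rms px 0.41 areas [638, 827]
bottle [0.4651 0.0189 0.0965] rms px 0.45 areas [343, 942]
jar [0.3443 0.317  0.0702] rms px 0.49 areas [684, 714]
flask [0.4126 0.1773 0.102 ] rms px 0.12 areas [816]
```

Everything agrees with the text: tile spacing 120 mm, row yaw 0.109 rad, tile height about 7.5 mm, bottle 96, jar 70, lid 36. I'll turn the tool first so that its x axis lies across the row (yaw ≈ 0.11) and its z axis points along the row to the left.

Request:
arm_command(
  rows=[
    {"offset": [0, 0, 0], "roll": 1, "jaw": 1},
    {"offset": [0, 0, 0], "roll": 1, "jaw": 1},
    {"offset": [0, 0, 0], "roll": 1, "jaw": 1},
    {"offset": [0, 0, 0], "roll": 1, "jaw": 1},
    {"offset": [0, 0, 0], "roll": 1, "jaw": 1},
    {"offset": [0, 0, 0], "roll": 1, "jaw": 1},
    {"offset": [0, 0, 0], "roll": 1, "jaw": 1},
    {"offset": [0, 0, 0], "roll": 1, "jaw": 1},
    {"offset": [0, 0, 0], "roll": 1, "jaw": 1},
    {"offset": [0, 0, 0], "roll": 1, "jaw": 1},
  ],
  grip_force=40,
)

```text
time_s: 1.1
ee_pos: [0.1297, 0.5085, 0.2389]
tcp_rot: [-1.561, -0.211, 0.212]
contact_force: [-0.5, -0.3, -0.6]
width: 1.002
```

```bash
cat > g.py <<'E'
import sys,numpy as np
from workcell import env
from scipy.spatial.transform import Rotation as R
s=env.sense(); M=R.from_rotvec(s['tcp_rot']).as_matrix()
th=np.arctan2(M[1,0],M[0,0])
a=[float(v) for v in sys.argv[1:]]
print('t',round(s['time_s'],2),'pos',s['ee_pos'].round(4),'theta',round(th,4),'down',M[:,1].round(3),'F',s['contact_force'].round(1),'w',round(s['width'],3),'J',s['joint_pos'].round(2))
if len(a)>=3:
    tt=a[3] if len(a)>3 else 0.11
    print('roll shares total',round((th-tt)/np.radians(6),2))
    Rt=np.array([[np.cos(tt),0,-np.sin(tt)],[np.sin(tt),0,np.cos(tt)],[0,-1,0]])
    print('offset shares total (axes now)',(M.T@(np.array(a[:3])-s['ee_pos'])/.15).round(3),' (axes at target yaw)',(Rt.T@(np.array(a[:3])-s['ee_pos'])/.15).round(3))
E
python3 g.py .3443 .317 .15; python3 -c "
from workcell import env;print(env.finger_overhang)"
```

```text
t 1.1 pos [0.1297 0.5085 0.2389] theta 0.2695 down [-0.    -0.001 -1.   ] F [-0.5 -0.3 -0.6] w 1.002 J [ 1.32  0.24 -0.01  1.32  0.    2.62]
roll shares total 1.52
offset shares total (axes now) [ 1.039  0.594 -1.611]  (axes at target yaw) [ 1.282  0.593 -1.426]
0.008
```

Request:
arm_command(
  rows=[
    {"offset": [0, 0, 0], "roll": 0.76, "jaw": 1},
    {"offset": [0, 0, 0], "roll": 0.76, "jaw": 1},
    {"offset": [0.16, 0.06, -0.178], "roll": 0, "jaw": 1},
    {"offset": [0.16, 0.06, -0.178], "roll": 0, "jaw": 1},
    {"offset": [0.16, 0.06, -0.178], "roll": 0, "jaw": 1},
    {"offset": [0.16, 0.06, -0.178], "roll": 0, "jaw": 1},
    {"offset": [0.16, 0.06, -0.178], "roll": 0, "jaw": 1},
    {"offset": [0.16, 0.06, -0.178], "roll": 0, "jaw": 1},
    {"offset": [0.16, 0.06, -0.178], "roll": 0, "jaw": 1},
    {"offset": [0.16, 0.06, -0.178], "roll": 0, "jaw": 1},
  ],
)

```text
time_s: 2.1
ee_pos: [0.3457, 0.3172, 0.1668]
tcp_rot: [-1.569, -0.09, 0.09]
contact_force: [-0.6, 0.8, 0.0]
width: 0.995
```

```bash
python3 g.py .3443 .317 .034
python3 - <<'E'
from h import *
for n in("scene","top"): cv2.imwrite(f'pics/{n}1.png',optics.grab_frame(n))
a=cv2.imread('pics/scene1.png')[60:260,200:440];b=cv2.imread('pics/top1.png')[230:430,60:300]
cv2.imwrite('pics/c1.png',cv2.resize(np.hstack([a,b]),None,fx=1.6,fy=1.6))
E
```

```text
t 2.1 pos [0.3457 0.3172 0.1668] theta 0.1147 down [-0. -0. -1.] F [-0.6  0.8  0. ] w 0.995 J [ 0.74  0.18 -0.28  1.11 -0.    2.2 ]
roll shares total 0.04
offset shares total (axes now) [-0.009  0.885  0.   ]  (axes at target yaw) [-0.01   0.885 -0.   ]
```

View pics/c1.png

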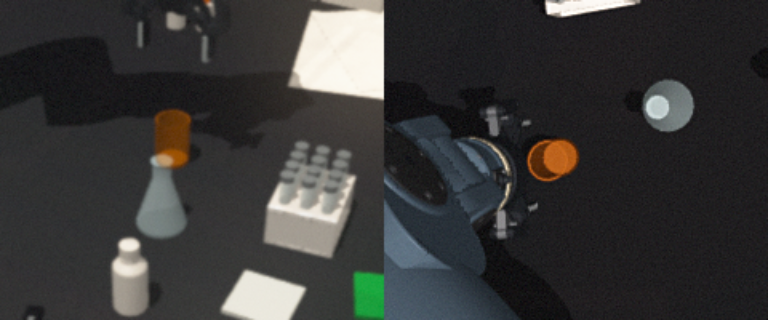

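Run:
```python
from h import *
p=np.array([.3457,.3172,.1668]);x=np.array([.9934,.1144,0])
for n,o in(("top",(60,230,384)),("scene",(200,60,0))):
    im=cv2.imread(f'pics/{n}1.png')
    for sgn in(-1,1):
        for dz in(-.008,.005):
            q=proj(n,p+sgn*.0425*x+[0,0,dz])[0];cv2.circle(im,tuple(int(round(v*16)) for v in q),16,(0,0,255),-1,shift=4)
    q=proj(n,p)[0];cv2.circle(im,tuple(int(round(v)) for v in q),1,(0,255,0),-1)
    c=im[o[1]:o[1]+200,o[0]:o[0]+240]
    cv2.imwrite(f'pics/d_{n}.png',c)
a=np.hstack([cv2.imread('pics/d_scene.png')[0:110,50:170],cv2.imread('pics/d_top.png')[50:160,30:150]])
cv2.imwrite('pics/d1.png',cv2.resize(a,None,fx=3.3,fy=3.3,interpolation=cv2.INTER_CUBIC))
```

```text
(no output)
```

View pics/d1.png

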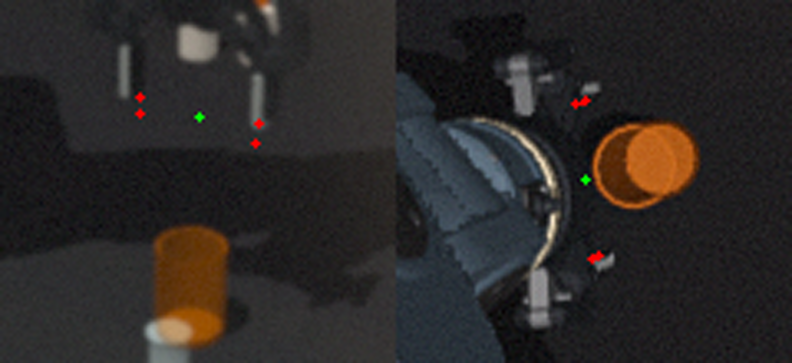

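The open fingertips show about 13 mm above the shut position, as the text says, and the TCP is over the jar. I'll descend now.

Request:
arm_command(
  rows=[
    {"offset": [-0.009, 0.1, 0], "roll": 0, "jaw": 1},
    {"offset": [0, 0.12, 0], "roll": 0, "jaw": 1},
    {"offset": [0, 0.12, 0], "roll": 0, "jaw": 1},
    {"offset": [0, 0.12, 0], "roll": 0, "jaw": 1},
    {"offset": [0, 0.12, 0], "roll": 0, "jaw": 1},
    {"offset": [0, 0.12, 0], "roll": 0, "jaw": 1},
    {"offset": [0, 0.1, 0], "roll": 0, "jaw": 1},
    {"offset": [0, 0.07, 0], "roll": 0, "jaw": 1},
    {"offset": [0, 0.03, 0], "roll": 0, "jaw": 1},
    {"offset": [0, 0, 0], "roll": 0, "jaw": 1},
  ],
)

```text
time_s: 3.2
ee_pos: [0.3433, 0.3182, 0.032]
tcp_rot: [-1.57, -0.09, 0.091]
contact_force: [-0.4, 0.2, -0.2]
width: 1.004
```

```bash
python3 g.py .3443 .317 .034
python3 - <<'E'
from h import *
for n in("scene","top"): cv2.imwrite(f'pics/{n}2.png',optics.grab_frame(n))
a=cv2.imread('pics/scene2.png')[80:190,240:360];b=cv2.imread('pics/top2.png')[275:385,100:220]
cv2.imwrite('pics/c2.png',cv2.resize(np.hstack([a,b]),None,fx=3.3,fy=3.3,interpolation=cv2.INTER_CUBIC))
E
```

```text
t 3.2 pos [0.3433 0.3182 0.032 ] theta 0.1148 down [-0.001 -0.001 -1.   ] F [-0.4  0.2 -0.2] w 1.004 J [ 0.75  0.31 -0.5   0.76 -0.    2.2 ]
roll shares total 0.05
offset shares total (axes now) [ 0.006 -0.014 -0.009]  (axes at target yaw) [ 0.006 -0.014 -0.009]
```

View pics/c2.png

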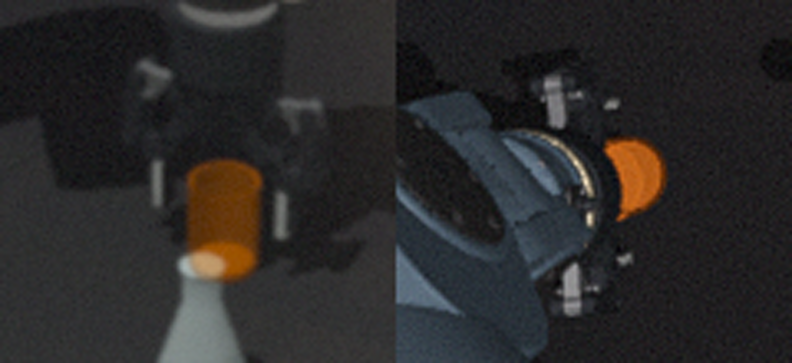

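The jar stands between the fingers, with a finger on each side and no contact, so I'll close on it.

Request:
arm_command(
  rows=[
    {"offset": [0, 0, 0], "roll": 0, "jaw": 0.6},
    {"offset": [0, 0, 0], "roll": 0, "jaw": 0.4},
    {"offset": [0, 0, 0], "roll": 0, "jaw": 0.2},
    {"offset": [0, 0, 0], "roll": 0, "jaw": 0},
    {"offset": [0, 0, 0], "roll": 0, "jaw": 0},
    {"offset": [0, 0, 0], "roll": 0, "jaw": -0.1},
    {"offset": [0, 0, 0], "roll": 0, "jaw": -0.1},
    {"offset": [0, 0, 0], "roll": 0, "jaw": -0.1},
    {"offset": [0, -0.01, 0], "roll": 0, "jaw": -0.1},
    {"offset": [0, -0.02, 0], "roll": 0, "jaw": -0.1},
  ],
  grip_force=40,
)

```text
time_s: 4.3
ee_pos: [0.3433, 0.318, 0.0367]
tcp_rot: [-1.569, -0.09, 0.09]
contact_force: [0.0, -0.2, -1.6]
width: 0.582
```

```bash
python3 g.py .6268 -.1296 .2
```

```text
t 4.3 pos [0.3433 0.318  0.0367] theta 0.1146 down [-0.001 -0.001 -1.   ] F [ 0.  -0.2 -1.6] w 0.582 J [ 0.75  0.31 -0.49  0.77 -0.    2.2 ]
roll shares total 0.04
offset shares total (axes now) [ 1.535 -1.088 -3.181]  (axes at target yaw) [ 1.551 -1.088 -3.173]
```

Request:
arm_command(
  rows=[
    {"offset": [0, -0.06, 0], "roll": 0, "jaw": -0.3},
    {"offset": [0, -0.1, 0], "roll": 0, "jaw": -0.3},
    {"offset": [0, -0.14, 0], "roll": 0, "jaw": -0.3},
    {"offset": [0, -0.16, 0], "roll": 0, "jaw": -0.3},
    {"offset": [0, -0.16, 0], "roll": 0, "jaw": -0.3},
    {"offset": [0, -0.16, 0], "roll": 0, "jaw": -0.3},
    {"offset": [0, -0.14, 0], "roll": 0, "jaw": -0.3},
    {"offset": [0, -0.1, 0], "roll": 0, "jaw": -0.3},
    {"offset": [0, -0.05, 0], "roll": 0, "jaw": -0.3},
    {"offset": [0, -0.01, 0], "roll": 0, "jaw": -0.3},
  ],
)

```text
time_s: 5.3
ee_pos: [0.3438, 0.3185, 0.1997]
tcp_rot: [-1.568, -0.091, 0.089]
contact_force: [0.9, 0.2, -1.9]
width: 0.587
```

```bash
python3 g.py .6268 -.1296 .2
```

```text
t 5.3 pos [0.3438 0.3185 0.1997] theta 0.1147 down [ 0.001  0.001 -1.   ] F [ 0.9  0.2 -1.9] w 0.587 J [ 0.75  0.16 -0.22  1.19 -0.    2.2 ]
roll shares total 0.04
offset shares total (axes now) [ 1.533e+00 -3.000e-03 -3.183e+00]  (axes at target yaw) [ 1.548e+00 -2.000e-03 -3.176e+00]
```

Request:
arm_command(
  rows=[
    {"offset": [0.03, 0, -0.06], "roll": 0, "jaw": -0.3},
    {"offset": [0.06, 0, -0.12], "roll": 0, "jaw": -0.3},
    {"offset": [0.08, 0, -0.17], "roll": 0, "jaw": -0.3},
    {"offset": [0.09, 0, -0.18], "roll": 0, "jaw": -0.3},
    {"offset": [0.09, 0, -0.18], "roll": 0, "jaw": -0.3},
    {"offset": [0.09, 0, -0.18], "roll": 0, "jaw": -0.3},
    {"offset": [0.09, 0, -0.18], "roll": 0, "jaw": -0.3},
    {"offset": [0.09, 0, -0.18], "roll": 0, "jaw": -0.3},
    {"offset": [0.09, 0, -0.18], "roll": 0, "jaw": -0.3},
    {"offset": [0.09, 0, -0.18], "roll": 0, "jaw": -0.3},
  ],
)

```text
time_s: 6.3
ee_pos: [0.4904, 0.0901, 0.1977]
tcp_rot: [-1.569, -0.088, 0.091]
contact_force: [0.8, 0.0, -1.5]
width: 0.583
```

Request:
arm_command(
  rows=[
    {"offset": [0.09, 0, -0.18], "roll": 0, "jaw": -0.3},
    {"offset": [0.09, 0, -0.18], "roll": 0, "jaw": -0.3},
    {"offset": [0.09, 0, -0.18], "roll": 0, "jaw": -0.3},
    {"offset": [0.09, 0, -0.18], "roll": 0, "jaw": -0.3},
    {"offset": [0.09, 0, -0.18], "roll": 0, "jaw": -0.3},
    {"offset": [0.08, 0, -0.18], "roll": 0, "jaw": -0.3},
    {"offset": [0.07, 0, -0.17], "roll": 0, "jaw": -0.3},
    {"offset": [0.06, 0, -0.13], "roll": 0, "jaw": -0.3},
    {"offset": [0.04, 0, -0.1], "roll": 0, "jaw": -0.3},
    {"offset": [0.02, 0, -0.05], "roll": 0, "jaw": -0.3},
  ],
)

```text
time_s: 7.3
ee_pos: [0.6239, -0.1251, 0.1977]
tcp_rot: [-1.569, -0.088, 0.09]
contact_force: [0.4, 0.6, -0.8]
width: 0.582
```

```bash
python3 g.py .6268 -.1296 .06
python3 - <<'E'
from h import *
for n in("scene","top"): cv2.imwrite(f'pics/{n}3.png',optics.grab_frame(n))
a=cv2.imread('pics/scene3.png')[150:400,200:440];b=cv2.imread('pics/top3.png')[120:370,270:510]
cv2.imwrite('pics/c3.png',cv2.resize(np.hstack([a,b]),None,fx=1.6,fy=1.6,interpolation=cv2.INTER_CUBIC))
E
```

```text
t 7.3 pos [ 0.6239 -0.1251  0.1977] theta 0.1135 down [-0.002  0.    -1.   ] F [ 0.4  0.6 -0.8] w 0.582 J [-0.2   0.45  0.19  1.32 -0.    1.26]
roll shares total 0.03
offset shares total (axes now) [ 0.017  0.918 -0.032]  (axes at target yaw) [ 0.016  0.918 -0.032]
```

View pics/c3.png

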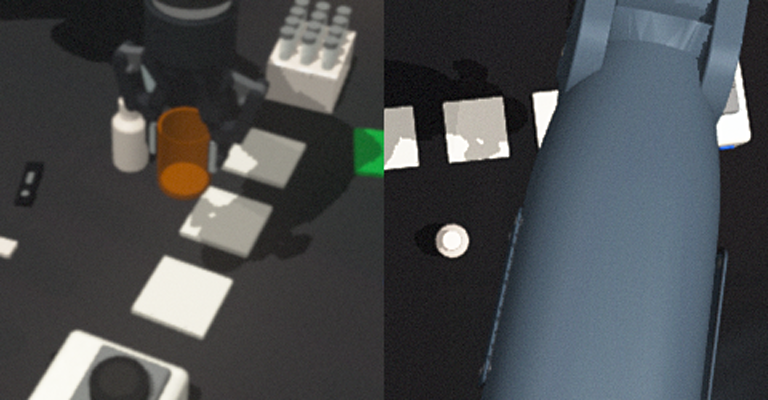

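Request:
arm_command(
  rows=[
    {"offset": [0.009, 0.06, -0.015], "roll": 0, "jaw": -0.3},
    {"offset": [0.008, 0.1, -0.013], "roll": 0, "jaw": -0.3},
    {"offset": [0, 0.13, 0], "roll": 0, "jaw": -0.3},
    {"offset": [0, 0.14, 0], "roll": 0, "jaw": -0.3},
    {"offset": [0, 0.14, 0], "roll": 0, "jaw": -0.3},
    {"offset": [0, 0.14, 0], "roll": 0, "jaw": -0.3},
    {"offset": [0, 0.12, 0], "roll": 0, "jaw": -0.3},
    {"offset": [0, 0.09, 0], "roll": 0, "jaw": -0.3},
    {"offset": [0, 0.06, 0], "roll": 0, "jaw": -0.3},
    {"offset": [0, 0.02, 0], "roll": 0, "jaw": -0.3},
  ],
)

```text
time_s: 8.4
ee_pos: [0.6265, -0.127, 0.048]
tcp_rot: [-1.569, -0.09, 0.091]
contact_force: [-0.3, 0.1, -1.6]
width: 0.582
```

```bash
python3 g.py .6268 -.1286 .04
python3 - <<'E'
from h import *
for n in("scene",): cv2.imwrite(f'pics/{n}4.png',optics.grab_frame(n))
s=cv2.imread('pics/scene4.png')
im=s.copy()
for r in(ring(.6268,-.1296,.0135,.025),ring(.6268,-.1296,.0835,.025)):
    for q in proj('scene',r): cv2.circle(im,tuple((q*16).round().astype(int).tolist()),6,(0,255,0),-1,shift=4)
cv2.imwrite('pics/c4.png',cv2.resize(np.hstack([s[240:400,240:400],im[240:400,240:400]]),None,fx=2.5,fy=2.5,interpolation=cv2.INTER_CUBIC))
E
```

```text
t 8.4 pos [ 0.6265 -0.127   0.048 ] theta 0.1152 down [-0.001  0.    -1.   ] F [-0.3  0.1 -1.6] w 0.582 J [-0.2   0.54 -0.04  0.98 -0.    1.26]
roll shares total 0.05
offset shares total (axes now) [ 0.001  0.053 -0.011]  (axes at target yaw) [ 0.001  0.053 -0.011]
```

View pics/c4.png

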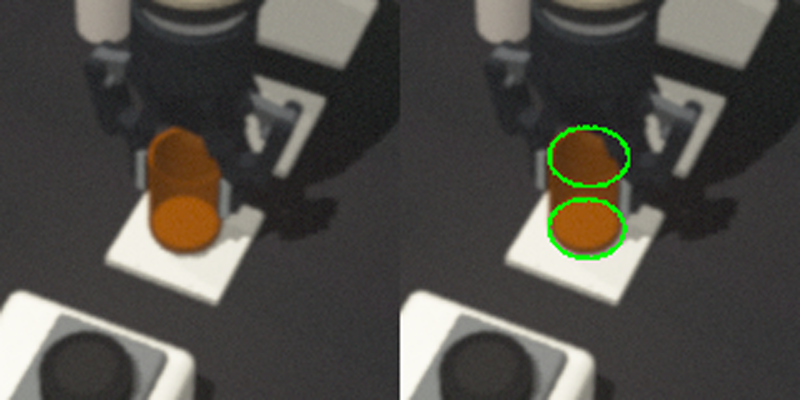

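Request:
arm_command(
  rows=[
    {"offset": [0.004, 0.01, -0.012], "roll": 0, "jaw": -0.3},
    {"offset": [0, 0.013, 0], "roll": 0, "jaw": -0.3},
    {"offset": [0, 0.01, 0], "roll": 0, "jaw": -0.3},
    {"offset": [0, 0.007, 0], "roll": 0, "jaw": -0.3},
    {"offset": [0, 0.005, 0], "roll": 0, "jaw": -0.3},
    {"offset": [0, 0.003, 0], "roll": 0, "jaw": -0.3},
    {"offset": [0, 0, 0], "roll": 0, "jaw": -0.3},
    {"offset": [0, 0, 0], "roll": 0, "jaw": -0.3},
    {"offset": [0, 0, 0], "roll": 0, "jaw": -0.3},
    {"offset": [0, 0, 0], "roll": 0, "jaw": -0.3},
  ],
)

```text
time_s: 9.45
ee_pos: [0.6278, -0.1292, 0.0417]
tcp_rot: [-1.569, -0.09, 0.09]
contact_force: [-1.3, -0.3, -1.8]
width: 0.585
```

```bash
python3 g.py .6268 -.1296 .04
```

```text
t 9.45 pos [ 0.6278 -0.1292  0.0417] theta 0.1146 down [ 0. -0. -1.] F [-1.3 -0.3 -1.8] w 0.585 J [-0.2   0.55 -0.05  0.97 -0.    1.25]
roll shares total 0.04
offset shares total (axes now) [-0.007  0.011 -0.002]  (axes at target yaw) [-0.007  0.011 -0.002]
```

Request:
arm_command(
  rows=[
    {"offset": [-0.007, 0.004, 0], "roll": 0, "jaw": -0.3},
    {"offset": [0, 0.004, 0], "roll": 0, "jaw": -0.3},
    {"offset": [0, 0.004, 0], "roll": 0, "jaw": -0.3},
    {"offset": [0, 0, 0], "roll": 0, "jaw": -0.3},
    {"offset": [0, 0, 0], "roll": 0, "jaw": -0.3},
    {"offset": [0, 0, 0], "roll": 0, "jaw": -0.3},
    {"offset": [0, 0, 0], "roll": 0, "jaw": -0.3},
    {"offset": [0, 0, 0], "roll": 0, "jaw": -0.3},
    {"offset": [0, 0, 0], "roll": 0, "jaw": -0.3},
    {"offset": [0, 0, 0], "roll": 0, "jaw": -0.3},
  ],
)

```text
time_s: 10.45
ee_pos: [0.6268, -0.1294, 0.041]
tcp_rot: [-1.569, -0.091, 0.089]
contact_force: [-3.3, 0.5, 8.4]
width: 0.579
```

```bash
python3 g.py .6268 -.1296 .04
python3 - <<'E'
from h import *
for n in("scene",): cv2.imwrite(f'pics/{n}5.png',optics.grab_frame(n))
s=cv2.imread('pics/scene5.png')
im=s.copy()
for r in(ring(.6268,-.1296,.008,.025),ring(.6268,-.1296,.078,.025)):
    for q in proj('scene',r): cv2.circle(im,tuple((q*16).round().astype(int).tolist()),6,(0,255,0),-1,shift=4)
cv2.imwrite('pics/c5.png',cv2.resize(np.hstack([s[260:380,260:380],im[260:380,260:380]]),None,fx=3.3,fy=3.3,interpolation=cv2.INTER_CUBIC))
E
```

```text
t 10.45 pos [ 0.6268 -0.1294  0.041 ] theta 0.1146 down [ 0.001 -0.    -1.   ] F [-3.3  0.5  8.4] w 0.579 J [-0.2   0.55 -0.05  0.97 -0.    1.25]
roll shares total 0.04
offset shares total (axes now) [-0.     0.007 -0.002]  (axes at target yaw) [-0.     0.007 -0.002]
```

View pics/c5.png

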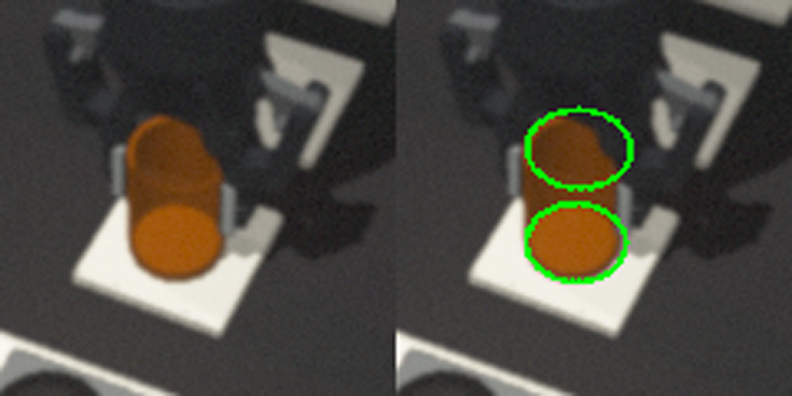

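Request:
arm_command(
  rows=[
    {"offset": [0, -0.003, 0], "roll": 0, "jaw": 0.3},
    {"offset": [0, 0, 0], "roll": 0, "jaw": 0.4},
    {"offset": [0, 0, 0], "roll": 0, "jaw": 0.6},
    {"offset": [0, 0, 0], "roll": 0, "jaw": 0.8},
    {"offset": [0, 0, 0], "roll": 0, "jaw": 0.8},
    {"offset": [0, -0.06, 0], "roll": 0, "jaw": 0.8},
    {"offset": [0, -0.15, 0], "roll": 0, "jaw": 0.8},
    {"offset": [0, -0.25, 0], "roll": 0, "jaw": 0.8},
    {"offset": [0, -0.28, 0], "roll": 0, "jaw": 0.8},
    {"offset": [0, -0.2, 0], "roll": 0, "jaw": 0.8},
  ],
)

```text
time_s: 11.5
ee_pos: [0.6272, -0.1294, 0.1848]
tcp_rot: [-1.57, -0.092, 0.088]
contact_force: [-0.2, 0.0, 0.8]
width: 0.899
```

```bash
python3 g.py .4651 .0189 .18
python3 - <<'E'
from h import *
for n in("scene",): cv2.imwrite(f'pics/{n}6.png',optics.grab_frame(n))
s=cv2.imread('pics/scene6.png')
cv2.imwrite('pics/c6.png',cv2.resize(s[220:420,200:440],None,fx=3,fy=3,interpolation=cv2.INTER_CUBIC))
E
```

```text
t 11.5 pos [ 0.6272 -0.1294  0.1848] theta 0.1146 down [ 0.003 -0.001 -1.   ] F [-0.2  0.   0.8] w 0.899 J [-0.2   0.46  0.17  1.28 -0.    1.25]
roll shares total 0.04
offset shares total (axes now) [-0.961  0.028  1.106]  (axes at target yaw) [-0.966  0.032  1.101]
```

View pics/c6.png

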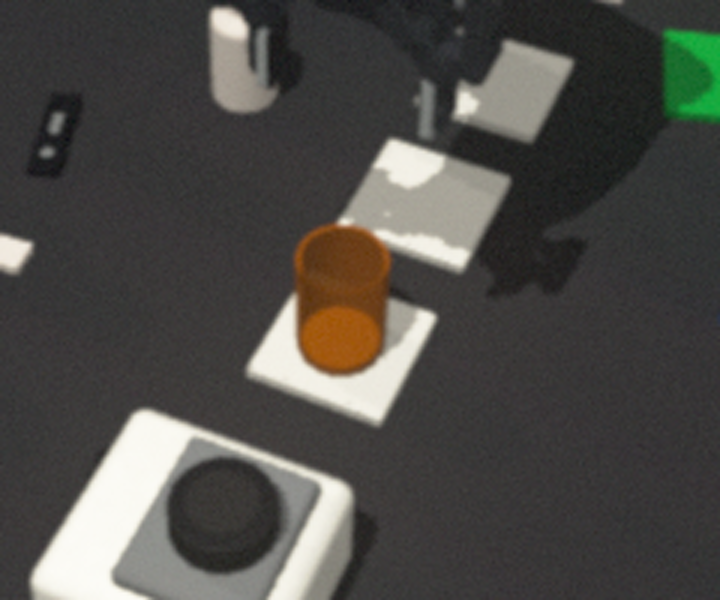

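The jar is released, upright and about centred on the mixer-side tile. Next is the bottle.

Request:
arm_command(
  rows=[
    {"offset": [-0.06, 0, 0.07], "roll": 0, "jaw": 1},
    {"offset": [-0.1, 0, 0.11], "roll": 0, "jaw": 1},
    {"offset": [-0.12, 0, 0.13], "roll": 0, "jaw": 1},
    {"offset": [-0.12, 0, 0.14], "roll": 0, "jaw": 1},
    {"offset": [-0.12, 0, 0.14], "roll": 0, "jaw": 1},
    {"offset": [-0.12, 0, 0.14], "roll": 0, "jaw": 1},
    {"offset": [-0.12, 0, 0.14], "roll": 0, "jaw": 1},
    {"offset": [-0.1, 0, 0.12], "roll": 0, "jaw": 1},
    {"offset": [-0.06, 0, 0.07], "roll": 0, "jaw": 1},
    {"offset": [-0.04, 0, 0.04], "roll": 0, "jaw": 1},
  ],
)

```text
time_s: 12.55
ee_pos: [0.4644, 0.0188, 0.1817]
tcp_rot: [-1.569, -0.091, 0.09]
contact_force: [0.2, -0.3, -0.1]
width: 0.999
```

```bash
python3 g.py .4651 .0189 .040
python3 - <<'E'
from h import *
for n in("scene","top"): cv2.imwrite(f'pics/{n}7.png',optics.grab_frame(n))
a=cv2.imread('pics/scene7.png')[150:350,180:420];b=cv2.imread('pics/top7.png')[140:340,240:480]
cv2.imwrite('pics/c7.png',cv2.resize(np.hstack([a,b]),None,fx=1.6,fy=1.6,interpolation=cv2.INTER_CUBIC))
E
```

```text
t 12.55 pos [0.4644 0.0188 0.1817] theta 0.1154 down [ 0.001 -0.    -1.   ] F [ 0.2 -0.3 -0.1] w 0.999 J [ 0.04  0.16 -0.26  1.15 -0.    1.5 ]
roll shares total 0.05
offset shares total (axes now) [0.004 0.945 0.001]  (axes at target yaw) [0.005 0.945 0.   ]
```

View pics/c7.png

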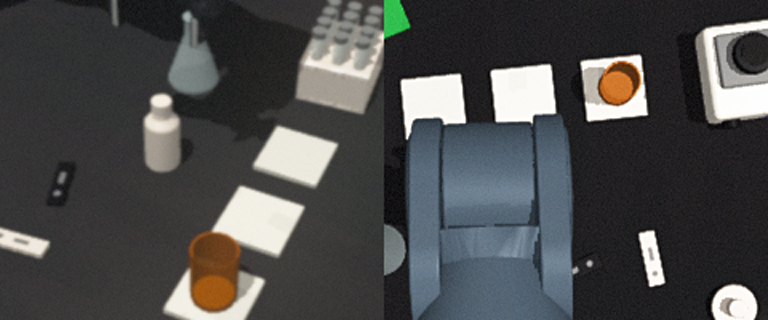

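```bash
cat > fitjar.py <<'E'
from h import *
import sys
I={'top':cv2.imread(sys.argv[1]),'scene':cv2.imread(sys.argv[2])}
org=lambda u:(u[...,2]-u[...,0]>70)
obs={'top':supfrac(I['top'],(388,190),org),'scene':supfrac(I['scene'],(314,325),org)}
for views in(('top','scene'),('top',),('scene',)):
    def res(p): return np.concatenate([sup(proj(n,np.r_[ring(p[0],p[1],.008,.025),ring(p[0],p[1],.078,.025)]))-sup(obs[n]) for n in views])
    f=least_squares(res,[.627,-.13],x_scale=.01);print(views,f.x.round(4),round(float(np.sqrt((f.fun**2).mean())),2))
E
python3 fitjar.py pics/top7.png pics/scene7.png
```

```text
('top', 'scene') [ 0.6265 -0.1317] 1.24
('top',) [ 0.6284 -0.1326] 0.72
('scene',) [ 0.6249 -0.1305] 1.24
```

Request:
arm_command(
  rows=[
    {"offset": [0.005, 0.06, 0], "roll": 0, "jaw": 1},
    {"offset": [0, 0.12, 0], "roll": 0, "jaw": 1},
    {"offset": [0, 0.13, 0], "roll": 0, "jaw": 1},
    {"offset": [0, 0.14, 0], "roll": 0, "jaw": 1},
    {"offset": [0, 0.14, 0], "roll": 0, "jaw": 1},
    {"offset": [0, 0.13, 0], "roll": 0, "jaw": 1},
    {"offset": [0, 0.11, 0], "roll": 0, "jaw": 1},
    {"offset": [0, 0.08, 0], "roll": 0, "jaw": 1},
    {"offset": [0, 0.05, 0], "roll": 0, "jaw": 1},
    {"offset": [0, 0, 0], "roll": 0, "jaw": 1},
  ],
)

```text
time_s: 13.65
ee_pos: [0.4652, 0.0178, 0.036]
tcp_rot: [-1.569, -0.088, 0.091]
contact_force: [0.3, -0.6, -0.1]
width: 1.0
```

```bash
python3 g.py .4651 .0189 .037
python3 - <<'E'
from h import *
for n in("scene",): cv2.imwrite(f'pics/{n}8.png',optics.grab_frame(n))
a=cv2.imread('pics/scene8.png')[150:290,210:350]
cv2.imwrite('pics/c8.png',cv2.resize(a,None,fx=4,fy=4,interpolation=cv2.INTER_CUBIC))
E
```

```text
t 13.65 pos [0.4652 0.0178 0.036 ] theta 0.114 down [-0.002 -0.    -1.   ] F [ 0.3 -0.6 -0.1] w 1.0 J [ 0.04  0.31 -0.49  0.77 -0.    1.5 ]
roll shares total 0.04
offset shares total (axes now) [ 0.    -0.007  0.008]  (axes at target yaw) [ 0.    -0.007  0.008]
```

View pics/c8.png

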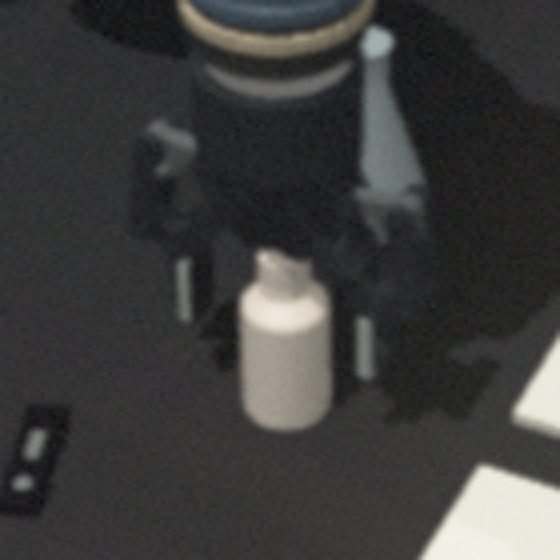

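Bottle between the fingers, no contact force. Close and lift.

Request:
arm_command(
  rows=[
    {"offset": [0, 0, 0], "roll": 0, "jaw": 0.5},
    {"offset": [0, 0, 0], "roll": 0, "jaw": 0.3},
    {"offset": [0, 0, 0], "roll": 0, "jaw": 0.1},
    {"offset": [0, 0, 0], "roll": 0, "jaw": -0.1},
    {"offset": [0, 0, 0], "roll": 0, "jaw": -0.3},
    {"offset": [0, 0, 0], "roll": 0, "jaw": -0.4},
    {"offset": [0, 0, 0], "roll": 0, "jaw": -0.4},
    {"offset": [0, 0, 0], "roll": 0, "jaw": -0.4},
    {"offset": [0, -0.01, 0], "roll": 0, "jaw": -0.4},
    {"offset": [0, -0.02, 0], "roll": 0, "jaw": -0.4},
  ],
  grip_force=40,
)

```text
time_s: 14.7
ee_pos: [0.4654, 0.0183, 0.0419]
tcp_rot: [-1.569, -0.09, 0.09]
contact_force: [-0.0, 0.1, -1.7]
width: 0.477
```

```bash
python3 g.py .6002 .1092 .12
```

```text
t 14.7 pos [0.4654 0.0183 0.0419] theta 0.1147 down [-0. -0. -1.] F [-0.   0.1 -1.7] w 0.477 J [ 0.04  0.3  -0.49  0.78 -0.    1.5 ]
roll shares total 0.04
offset shares total (axes now) [ 0.962 -0.521  0.499]  (axes at target yaw) [ 0.96  -0.521  0.504]
```

Request:
arm_command(
  rows=[
    {"offset": [0, -0.08, 0], "roll": 0, "jaw": -0.5},
    {"offset": [0, -0.14, 0], "roll": 0, "jaw": -0.5},
    {"offset": [0.04, -0.14, 0.02], "roll": 0, "jaw": -0.5},
    {"offset": [0.08, -0.1, 0.04], "roll": 0, "jaw": -0.5},
    {"offset": [0.12, -0.05, 0.06], "roll": 0, "jaw": -0.5},
    {"offset": [0.14, -0.01, 0.07], "roll": 0, "jaw": -0.5},
    {"offset": [0.14, 0, 0.07], "roll": 0, "jaw": -0.5},
    {"offset": [0.14, 0, 0.08], "roll": 0, "jaw": -0.5},
    {"offset": [0.13, 0, 0.07], "roll": 0, "jaw": -0.5},
    {"offset": [0.1, 0, 0.05], "roll": 0, "jaw": -0.5},
  ],
)

```text
time_s: 15.7
ee_pos: [0.5912, 0.1029, 0.1197]
tcp_rot: [-1.569, -0.09, 0.09]
contact_force: [0.3, 0.6, -1.0]
width: 0.482
```

```bash
python3 g.py .6002 .1092 .05
```

```text
t 15.7 pos [0.5912 0.1029 0.1197] theta 0.1151 down [ 0.  0. -1.] F [ 0.3  0.6 -1. ] w 0.482 J [ 0.17  0.43 -0.05  1.1   0.    1.63]
roll shares total 0.05
offset shares total (axes now) [0.064 0.465 0.035]  (axes at target yaw) [0.064 0.465 0.035]
```

Request:
arm_command(
  rows=[
    {"offset": [0.04, 0, 0.02], "roll": 0, "jaw": -0.5},
    {"offset": [0.02, 0.02, 0.015], "roll": 0, "jaw": -0.5},
    {"offset": [0, 0.06, 0], "roll": 0, "jaw": -0.5},
    {"offset": [0, 0.1, 0], "roll": 0, "jaw": -0.5},
    {"offset": [0, 0.1, 0], "roll": 0, "jaw": -0.5},
    {"offset": [0, 0.08, 0], "roll": 0, "jaw": -0.5},
    {"offset": [0, 0.05, 0], "roll": 0, "jaw": -0.5},
    {"offset": [0, 0.03, 0], "roll": 0, "jaw": -0.5},
    {"offset": [0, 0.02, 0], "roll": 0, "jaw": -0.5},
    {"offset": [0, 0, 0], "roll": 0, "jaw": -0.5},
  ],
)

```text
time_s: 16.7
ee_pos: [0.5986, 0.1083, 0.0507]
tcp_rot: [-1.569, -0.09, 0.09]
contact_force: [1.1, 0.3, -1.5]
width: 0.478
```

```bash
python3 g.py .6002 .1092 .044
python3 - <<'E'
from h import *
for n in("scene",): cv2.imwrite(f'pics/{n}9.png',optics.grab_frame(n))
s=cv2.imread('pics/scene9.png')
im=s.copy()
for r in(ring(.6002,.1092,.0135,.021),ring(.6002,.1092,.0735,.021),ring(.6002,.1092,.1085,.012)):
    for q in proj('scene',r): cv2.circle(im,tuple((q*16).round().astype(int).tolist()),6,(0,255,0),-1,shift=4)
cv2.imwrite('pics/c9.png',cv2.resize(np.hstack([s[160:280,305:425],im[160:280,305:425]]),None,fx=3.3,fy=3.3,interpolation=cv2.INTER_CUBIC))
E
```

```text
t 16.7 pos [0.5986 0.1083 0.0507] theta 0.1146 down [-0. -0. -1.] F [ 1.1  0.3 -1.5] w 0.478 J [ 0.18  0.49 -0.13  0.95 -0.    1.64]
roll shares total 0.04
offset shares total (axes now) [0.011 0.045 0.005]  (axes at target yaw) [0.011 0.045 0.005]
```

View pics/c9.png

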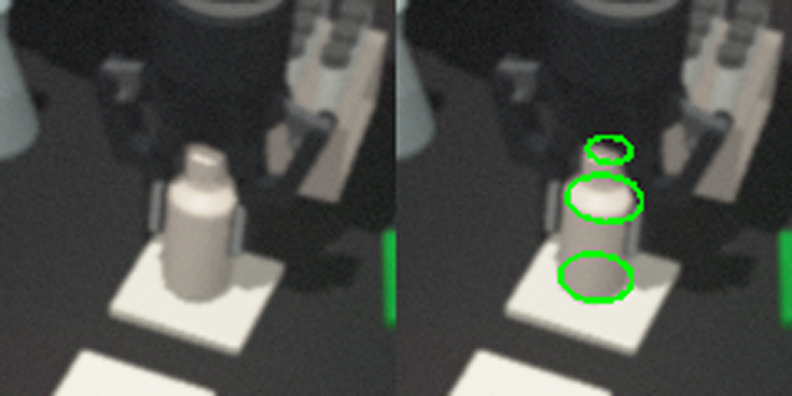

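Request:
arm_command(
  rows=[
    {"offset": [0.01, 0.01, 0.005], "roll": 0, "jaw": -0.5},
    {"offset": [0, 0.012, 0], "roll": 0, "jaw": -0.5},
    {"offset": [0, 0.01, 0], "roll": 0, "jaw": -0.5},
    {"offset": [0, 0.005, 0], "roll": 0, "jaw": -0.5},
    {"offset": [0, 0.003, 0], "roll": 0, "jaw": -0.5},
    {"offset": [0, 0.003, 0], "roll": 0, "jaw": -0.5},
    {"offset": [0, 0, 0], "roll": 0, "jaw": -0.5},
    {"offset": [0, 0, 0], "roll": 0, "jaw": -0.5},
    {"offset": [0, 0, 0], "roll": 0, "jaw": -0.5},
    {"offset": [0, 0, 0], "roll": 0, "jaw": -0.5},
  ],
)

```text
time_s: 17.75
ee_pos: [0.6002, 0.1093, 0.0459]
tcp_rot: [-1.569, -0.091, 0.089]
contact_force: [-4.4, -0.1, 13.5]
width: 0.479
```

```bash
python3 g.py .6002 .1092 .044
```

```text
t 17.75 pos [0.6002 0.1093 0.0459] theta 0.1147 down [ 0.001  0.    -1.   ] F [-4.4 -0.1 13.5] w 0.479 J [ 0.18  0.5  -0.13  0.94 -0.    1.64]
roll shares total 0.05
offset shares total (axes now) [-0.     0.013 -0.   ]  (axes at target yaw) [-0.     0.013 -0.   ]
```

Request:
arm_command(
  rows=[
    {"offset": [0, -0.003, 0], "roll": 0, "jaw": -0.3},
    {"offset": [0, 0, 0], "roll": 0, "jaw": 0.1},
    {"offset": [0, 0, 0], "roll": 0, "jaw": 0.3},
    {"offset": [0, 0, 0], "roll": 0, "jaw": 0.6},
    {"offset": [0, 0, 0], "roll": 0, "jaw": 0.6},
    {"offset": [0, -0.06, 0], "roll": 0, "jaw": 0.6},
    {"offset": [0, -0.15, 0], "roll": 0, "jaw": 0.6},
    {"offset": [0, -0.22, 0], "roll": 0, "jaw": 0.6},
    {"offset": [0, -0.2, 0], "roll": 0, "jaw": 0.3},
    {"offset": [0, -0.15, 0], "roll": 0, "jaw": 0.3},
  ],
)

```text
time_s: 18.75
ee_pos: [0.6005, 0.1093, 0.1645]
tcp_rot: [-1.569, -0.092, 0.088]
contact_force: [1.4, 0.3, -0.2]
width: 0.647
```

```bash
python3 g.py .4026 -.1788 .15 -1.371
python3 - <<'E'
from h import *
for n in("scene",): cv2.imwrite(f'pics/{n}10.png',optics.grab_frame(n))
s=cv2.imread('pics/scene10.png')
cv2.imwrite('pics/c10.png',cv2.resize(s[150:390,240:480],None,fx=2.4,fy=2.4,interpolation=cv2.INTER_CUBIC))
E
```

```text
t 18.75 pos [0.6005 0.1093 0.1645] theta 0.1146 down [ 0.002  0.    -1.   ] F [ 1.4  0.3 -0.2] w 0.647 J [ 0.18  0.41  0.05  1.21 -0.    1.64]
roll shares total 14.19
offset shares total (axes now) [-1.531  0.093 -1.757]  (axes at target yaw) [ 1.621  0.096 -1.674]
```

View pics/c10.png

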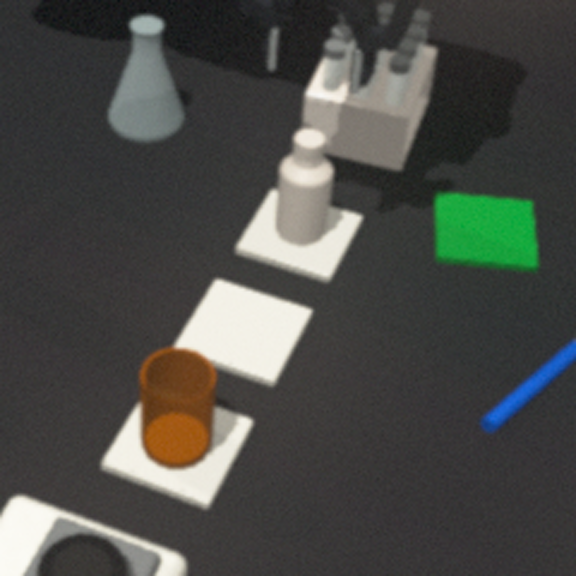

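Bottle stands in the middle of its tile. To the cassette.

Request:
arm_command(
  rows=[
    {"offset": [-0.08, 0, -0.09], "roll": 0, "jaw": 0.2},
    {"offset": [-0.14, 0, -0.16], "roll": 0, "jaw": 0.2},
    {"offset": [-0.18, 0, -0.2], "roll": 0, "jaw": 0.1},
    {"offset": [-0.19, 0, -0.22], "roll": 0, "jaw": 0},
    {"offset": [-0.19, 0, -0.22], "roll": 0, "jaw": 0},
    {"offset": [-0.19, 0, -0.22], "roll": 0, "jaw": 0},
    {"offset": [-0.19, 0, -0.22], "roll": 0, "jaw": 0},
    {"offset": [-0.17, 0, -0.2], "roll": 0, "jaw": 0},
    {"offset": [-0.12, 0, -0.14], "roll": 0, "jaw": 0},
    {"offset": [-0.07, 0, -0.08], "roll": 0, "jaw": 0},
  ],
)

```text
time_s: 19.8
ee_pos: [0.4023, -0.1792, 0.1624]
tcp_rot: [-1.57, -0.089, 0.088]
contact_force: [-0.5, 0.0, 0.2]
width: 0.495
```

Request:
arm_command(
  rows=[
    {"offset": [0, 0, 0], "roll": 1, "jaw": 0},
    {"offset": [0, 0, 0], "roll": 1, "jaw": 0},
    {"offset": [0, 0, 0], "roll": 1, "jaw": 0},
    {"offset": [0, 0, 0], "roll": 1, "jaw": 0},
    {"offset": [0, 0, 0], "roll": 1, "jaw": 0},
    {"offset": [0, 0, 0], "roll": 1, "jaw": 0},
    {"offset": [0, 0, 0], "roll": 1, "jaw": 0},
    {"offset": [0, 0, 0], "roll": 1, "jaw": 0},
    {"offset": [0, 0, 0], "roll": 1, "jaw": 0},
    {"offset": [0, 0, 0], "roll": 1, "jaw": 0},
  ],
)

```text
time_s: 20.8
ee_pos: [0.4036, -0.1777, 0.1623]
tcp_rot: [-1.444, 0.73, -0.731]
contact_force: [0.4, 0.3, -0.7]
width: 0.505
```

```bash
python3 g.py .4026 -.1788 .06 -1.371
```

```text
t 20.8 pos [ 0.4036 -0.1777  0.1623] theta -0.9369 down [ 0. -0. -1.] F [ 0.4  0.3 -0.7] w 0.505 J [-0.41  0.14 -0.35  1.09 -0.    2.09]
roll shares total 4.15
offset shares total (axes now) [ 0.002  0.682 -0.01 ]  (axes at target yaw) [ 0.006  0.682 -0.008]
```

Request:
arm_command(
  rows=[
    {"offset": [0, 0, 0], "roll": 0.83, "jaw": 0},
    {"offset": [0, 0, 0], "roll": 0.83, "jaw": 0},
    {"offset": [0, 0, 0], "roll": 0.83, "jaw": 0},
    {"offset": [0, 0, 0], "roll": 0.83, "jaw": 0},
    {"offset": [0, 0.05, 0], "roll": 0.83, "jaw": 0},
    {"offset": [0.006, 0.13, -0.008], "roll": 0, "jaw": 0},
    {"offset": [0, 0.16, 0], "roll": 0, "jaw": 0},
    {"offset": [0, 0.16, 0], "roll": 0, "jaw": 0},
    {"offset": [0, 0.11, 0], "roll": 0, "jaw": 0},
    {"offset": [0, 0.06, 0], "roll": 0, "jaw": 0},
  ],
)

```text
time_s: 21.8
ee_pos: [0.402, -0.1785, 0.0604]
tcp_rot: [-1.299, 1.059, -1.057]
contact_force: [0.4, -0.2, 0.2]
width: 0.5
```

```bash
python3 g.py .4026 -.1788 .011 -1.371;python3 - <<'E'
from h import *
for n in("scene","top"): cv2.imwrite(f'pics/{n}11.png',optics.grab_frame(n))
a=cv2.imread('pics/scene11.png')[230:350,130:250];b=cv2.imread('pics/top11.png')[240:360,345:465]
cv2.imwrite('pics/c11.png',cv2.resize(np.hstack([a,b]),None,fx=3.3,fy=3.3,interpolation=cv2.INTER_CUBIC))
E
```

```text
t 21.8 pos [ 0.402  -0.1785  0.0604] theta -1.3672 down [-0.001  0.    -1.   ] F [ 0.4 -0.2  0.2] w 0.5 J [-0.42  0.24 -0.52  0.82 -0.    2.52]
roll shares total 0.04
offset shares total (axes now) [0.003 0.329 0.004]  (axes at target yaw) [0.003 0.329 0.003]
```

View pics/c11.png

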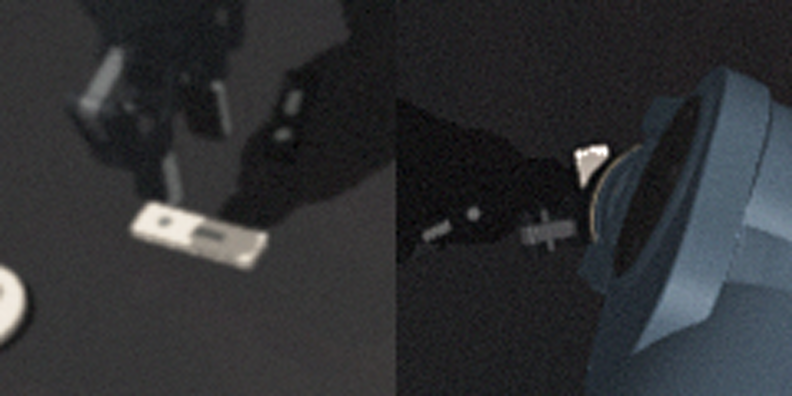

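Request:
arm_command(
  rows=[
    {"offset": [0.003, 0.03, 0.003], "roll": 0.04, "jaw": -0.2},
    {"offset": [0, 0.07, 0], "roll": 0, "jaw": -0.2},
    {"offset": [0, 0.08, 0], "roll": 0, "jaw": -0.2},
    {"offset": [0, 0.07, 0], "roll": 0, "jaw": -0.2},
    {"offset": [0, 0.05, 0], "roll": 0, "jaw": -0.2},
    {"offset": [0, 0.025, 0], "roll": 0, "jaw": -0.2},
    {"offset": [0, 0.01, 0], "roll": 0, "jaw": -0.2},
    {"offset": [0, 0, 0], "roll": 0, "jaw": -0.2},
    {"offset": [0, 0, 0], "roll": 0, "jaw": -0.2},
    {"offset": [0, 0, 0], "roll": 0, "jaw": -0.2},
  ],
)

```text
time_s: 22.9
ee_pos: [0.4033, -0.1792, 0.0113]
tcp_rot: [-1.297, 1.06, -1.062]
contact_force: [0.6, 0.3, 0.7]
width: 0.404
```

```bash
python3 g.py .4026 -.1788 .0105 -1.371;python3 - <<'E'
from h import *
for n in("scene",): cv2.imwrite(f'pics/{n}12.png',optics.grab_frame(n))
a=cv2.imread('pics/scene12.png')[240:360,130:250]
cv2.imwrite('pics/c12.png',cv2.resize(a,None,fx=4.5,fy=4.5,interpolation=cv2.INTER_CUBIC))
E
```

```text
t 22.9 pos [ 0.4033 -0.1792  0.0113] theta -1.3714 down [ 0.001 -0.    -1.   ] F [0.6 0.3 0.7] w 0.404 J [-0.42  0.31 -0.58  0.68 -0.    2.52]
roll shares total -0.0
offset shares total (axes now) [-0.004  0.006 -0.004]  (axes at target yaw) [-0.004  0.006 -0.004]
```

View pics/c12.png

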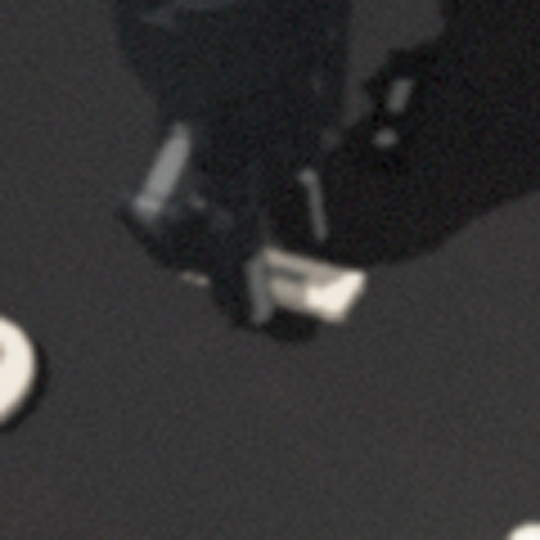

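Straddling the cassette without contact. Go 1 mm lower, then close gently (30 N).

Request:
arm_command(
  rows=[
    {"offset": [-0.003, 0.006, -0.003], "roll": 0, "jaw": -0.2},
    {"offset": [0, 0, 0], "roll": 0, "jaw": -0.4},
    {"offset": [0, 0, 0], "roll": 0, "jaw": -0.5},
    {"offset": [0, 0, 0], "roll": 0, "jaw": -0.6},
    {"offset": [0, 0, 0], "roll": 0, "jaw": -0.8},
    {"offset": [0, 0, 0], "roll": 0, "jaw": -0.8},
    {"offset": [0, 0, 0], "roll": 0, "jaw": -0.8},
    {"offset": [0, -0.01, 0], "roll": 0, "jaw": -0.8},
    {"offset": [0, -0.02, 0], "roll": 0, "jaw": -0.8},
    {"offset": [0, -0.03, 0], "roll": 0, "jaw": -0.8},
  ],
  grip_force=30,
)

```text
time_s: 23.95
ee_pos: [0.4024, -0.1787, 0.0192]
tcp_rot: [-1.297, 1.061, -1.061]
contact_force: [-0.9, -0.6, 0.5]
width: 0.218
```

```bash
python3 g.py .6135 -.0101 .09 .111
```

```text
t 23.95 pos [ 0.4024 -0.1787  0.0192] theta -1.3713 down [-0.001  0.    -1.   ] F [-0.9 -0.6  0.5] w 0.218 J [-0.42  0.29 -0.58  0.7  -0.    2.52]
roll shares total -14.15
offset shares total (axes now) [-0.823 -0.473  1.602]  (axes at target yaw) [ 1.523 -0.472  0.961]
```

Request:
arm_command(
  rows=[
    {"offset": [0, -0.06, 0], "roll": 0, "jaw": -0.8},
    {"offset": [0, -0.1, 0], "roll": -1, "jaw": -0.8},
    {"offset": [0, -0.12, 0], "roll": -1, "jaw": -0.8},
    {"offset": [0, -0.1, 0], "roll": -1, "jaw": -0.8},
    {"offset": [0, -0.06, 0], "roll": -1, "jaw": -0.8},
    {"offset": [0, -0.02, 0], "roll": -1, "jaw": -0.8},
    {"offset": [0, 0, 0], "roll": -1, "jaw": -0.8},
    {"offset": [0, 0, 0], "roll": -1, "jaw": -0.8},
    {"offset": [0, 0, 0], "roll": -1, "jaw": -0.8},
    {"offset": [0, 0, 0], "roll": -1, "jaw": -0.8},
  ],
)

```text
time_s: 24.95
ee_pos: [0.4027, -0.1788, 0.0889]
tcp_rot: [-1.545, 0.333, -0.334]
contact_force: [-1.1, -0.4, 0.7]
width: 0.219
```

```bash
python3 g.py .6135 -.0101 .09 .111;python3 - <<'E'
from h import *
for n in("scene",): cv2.imwrite(f'pics/{n}13.png',optics.grab_frame(n))
a=cv2.imread('pics/scene13.png')[200:360,100:300]
cv2.imwrite('pics/c13.png',cv2.resize(a,None,fx=3,fy=3,interpolation=cv2.INTER_CUBIC))
E
```

```text
t 24.95 pos [ 0.4027 -0.1788  0.0889] theta -0.4246 down [ 0.001 -0.    -1.   ] F [-1.1 -0.4  0.7] w 0.219 J [-0.42  0.2  -0.47  0.89 -0.    1.58]
roll shares total -5.11
offset shares total (axes now) [ 0.817 -0.007  1.604]  (axes at target yaw) [ 1.521 -0.008  0.962]
```

View pics/c13.png

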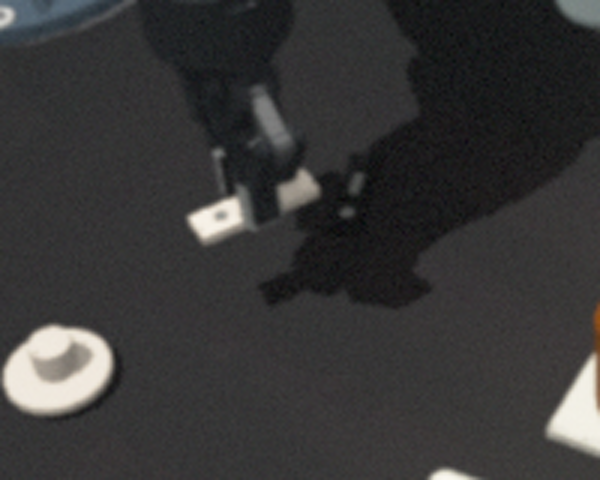

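Request:
arm_command(
  rows=[
    {"offset": [0, 0, 0], "roll": -1, "jaw": -0.8},
    {"offset": [0, 0, 0], "roll": -1, "jaw": -0.8},
    {"offset": [0, 0, 0], "roll": -1, "jaw": -0.8},
    {"offset": [0, 0, 0], "roll": -1, "jaw": -0.8},
    {"offset": [0, 0, 0], "roll": -1, "jaw": -0.8},
    {"offset": [0.05, 0, 0.03], "roll": -0.11, "jaw": -0.8},
    {"offset": [0.1, 0, 0.06], "roll": 0, "jaw": -0.8},
    {"offset": [0.15, 0, 0.09], "roll": 0, "jaw": -0.8},
    {"offset": [0.16, 0, 0.1], "roll": 0, "jaw": -0.8},
    {"offset": [0.16, 0, 0.1], "roll": 0, "jaw": -0.8},
  ],
)

```text
time_s: 26.0
ee_pos: [0.4903, -0.1113, 0.0885]
tcp_rot: [-1.569, -0.08, 0.079]
contact_force: [0.2, -0.7, -0.7]
width: 0.219
```

Request:
arm_command(
  rows=[
    {"offset": [0.16, 0, 0.1], "roll": 0, "jaw": -0.8},
    {"offset": [0.16, 0, 0.1], "roll": 0, "jaw": -0.8},
    {"offset": [0.16, 0, 0.1], "roll": 0, "jaw": -0.8},
    {"offset": [0.15, 0, 0.1], "roll": 0, "jaw": -0.8},
    {"offset": [0.12, 0, 0.08], "roll": 0, "jaw": -0.8},
    {"offset": [0.08, 0, 0.05], "roll": 0, "jaw": -0.8},
    {"offset": [0.05, 0, 0.04], "roll": 0, "jaw": -0.8},
    {"offset": [0.02, 0, 0.01], "roll": 0, "jaw": -0.8},
    {"offset": [0, 0, 0], "roll": 0, "jaw": -0.8},
    {"offset": [0, 0, 0], "roll": 0, "jaw": -0.8},
  ],
)

```text
time_s: 27.0
ee_pos: [0.6135, -0.012, 0.0881]
tcp_rot: [-1.569, -0.082, 0.083]
contact_force: [-0.3, 0.2, 0.3]
width: 0.223
```

```bash
python3 g.py .6135 -.0101 .022 .111;python3 - <<'E'
from h import *
for n in("scene",): cv2.imwrite(f'pics/{n}14.png',optics.grab_frame(n))
a=cv2.imread('pics/scene14.png')[200:360,250:450]
cv2.imwrite('pics/c14.png',cv2.resize(a,None,fx=3,fy=3,interpolation=cv2.INTER_CUBIC))
E
```

```text
t 27.0 pos [ 0.6135 -0.012   0.0881] theta 0.1052 down [-0.001 -0.    -1.   ] F [-0.3  0.2  0.3] w 0.223 J [-0.02  0.47 -0.06  1.04 -0.    1.45]
roll shares total -0.05
offset shares total (axes now) [0.002 0.441 0.013]  (axes at target yaw) [0.001 0.441 0.013]
```

View pics/c14.png

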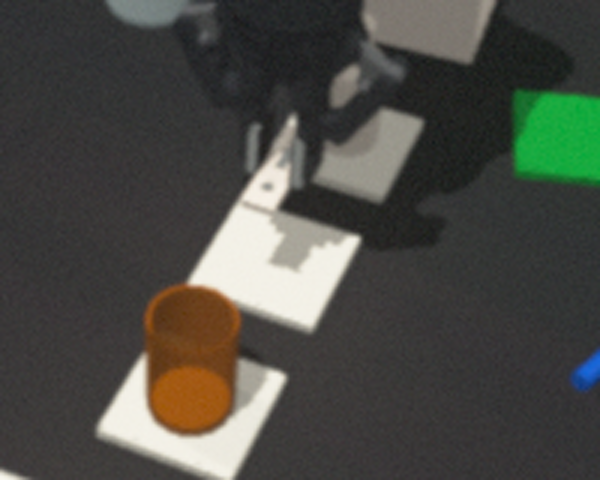

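Request:
arm_command(
  rows=[
    {"offset": [0.001, 0.05, 0.013], "roll": -0.05, "jaw": -0.8},
    {"offset": [0, 0.08, 0], "roll": 0, "jaw": -0.8},
    {"offset": [0, 0.09, 0], "roll": 0, "jaw": -0.8},
    {"offset": [0, 0.09, 0], "roll": 0, "jaw": -0.8},
    {"offset": [0, 0.07, 0], "roll": 0, "jaw": -0.8},
    {"offset": [0, 0.04, 0], "roll": 0, "jaw": -0.8},
    {"offset": [0, 0.02, 0], "roll": 0, "jaw": -0.8},
    {"offset": [0, 0, 0], "roll": 0, "jaw": -0.8},
    {"offset": [0, 0, 0], "roll": 0, "jaw": -0.8},
    {"offset": [0, 0, 0], "roll": 0, "jaw": -0.8},
  ],
)

```text
time_s: 28.05
ee_pos: [0.6144, -0.0095, 0.0227]
tcp_rot: [-1.569, -0.088, 0.087]
contact_force: [1.2, 0.7, -0.7]
width: 0.224
```

```bash
python3 g.py .6135 -.0101 .0185 .111;python3 - <<'E'
from h import *
for n in("scene",): cv2.imwrite(f'pics/{n}15.png',optics.grab_frame(n))
a=cv2.imread('pics/scene15.png')[220:340,280:400]
cv2.imwrite('pics/c15.png',cv2.resize(a,None,fx=4.5,fy=4.5,interpolation=cv2.INTER_CUBIC))
E
```

```text
t 28.05 pos [ 0.6144 -0.0095  0.0227] theta 0.1115 down [ 0.001 -0.    -1.   ] F [ 1.2  0.7 -0.7] w 0.224 J [-0.02  0.53 -0.15  0.89 -0.    1.44]
roll shares total 0.0
offset shares total (axes now) [-0.007  0.028 -0.003]  (axes at target yaw) [-0.007  0.028 -0.003]
```

View pics/c15.png

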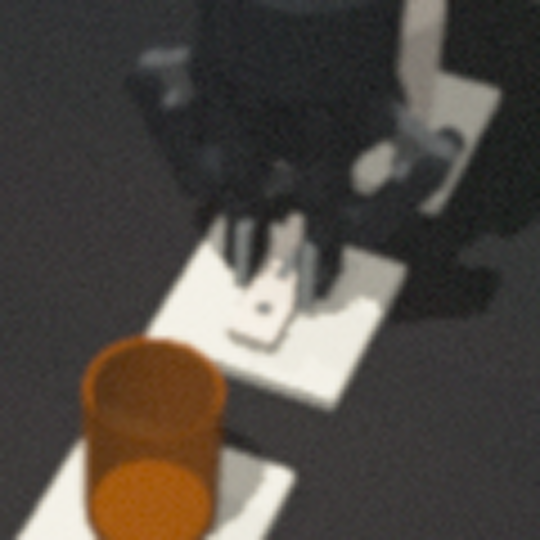

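Request:
arm_command(
  rows=[
    {"offset": [-0.005, 0.005, -0.002], "roll": 0, "jaw": -0.8},
    {"offset": [0, 0.006, 0], "roll": 0, "jaw": -0.8},
    {"offset": [0, 0.005, 0], "roll": 0, "jaw": -0.8},
    {"offset": [0, 0.004, 0], "roll": 0, "jaw": -0.8},
    {"offset": [0, 0.003, 0], "roll": 0, "jaw": -0.8},
    {"offset": [0, 0, 0], "roll": 0, "jaw": -0.8},
    {"offset": [0, 0, 0], "roll": 0, "jaw": -0.8},
    {"offset": [0, 0, 0], "roll": 0, "jaw": -0.8},
    {"offset": [0, 0, 0], "roll": 0, "jaw": -0.8},
    {"offset": [0, 0, 0], "roll": 0, "jaw": -0.8},
  ],
)

```text
time_s: 29.1
ee_pos: [0.6133, -0.0099, 0.0187]
tcp_rot: [-1.569, -0.088, 0.088]
contact_force: [-0.1, -0.2, 0.5]
width: 0.22
```

```bash
python3 g.py .6135 -.0101 .0185 .111
```

```text
t 29.1 pos [ 0.6133 -0.0099  0.0187] theta 0.1115 down [ 0. -0. -1.] F [-0.1 -0.2  0.5] w 0.22 J [-0.02  0.53 -0.15  0.88 -0.    1.44]
roll shares total 0.0
offset shares total (axes now) [ 0.001  0.001 -0.001]  (axes at target yaw) [ 0.001  0.001 -0.001]
```

Not clearly touching yet, so I'll lower another 0.6 mm.

Request:
arm_command(
  rows=[
    {"offset": [0, 0.004, 0], "roll": 0, "jaw": -0.8},
    {"offset": [0, 0, 0], "roll": 0, "jaw": -0.8},
    {"offset": [0, 0, 0], "roll": 0, "jaw": -0.8},
    {"offset": [0, 0, 0], "roll": 0, "jaw": -0.8},
    {"offset": [0, 0, 0], "roll": 0, "jaw": -0.8},
    {"offset": [0, 0, 0], "roll": 0, "jaw": -0.8},
    {"offset": [0, 0, 0], "roll": 0, "jaw": -0.8},
    {"offset": [0, 0, 0], "roll": 0, "jaw": -0.8},
    {"offset": [0, 0, 0], "roll": 0, "jaw": -0.8},
    {"offset": [0, 0, 0], "roll": 0, "jaw": -0.8},
  ],
)

```text
time_s: 30.1
ee_pos: [0.6134, -0.0099, 0.0183]
tcp_rot: [-1.569, -0.088, 0.087]
contact_force: [-3.1, -0.7, 4.9]
width: 0.221
```

```bash
python3 g.py .6135 -.0101 .0185 .111
```

```text
t 30.1 pos [ 0.6134 -0.0099  0.0183] theta 0.1115 down [ 0. -0. -1.] F [-3.1 -0.7  4.9] w 0.221 J [-0.02  0.53 -0.15  0.88 -0.    1.44]
roll shares total 0.0
offset shares total (axes now) [ 0.001 -0.001 -0.001]  (axes at target yaw) [ 0.001 -0.001 -0.001]
```

Request:
arm_command(
  rows=[
    {"offset": [0, 0, 0], "roll": 0, "jaw": -0.4},
    {"offset": [0, 0, 0], "roll": 0, "jaw": -0.3},
    {"offset": [0, 0, 0], "roll": 0, "jaw": -0.2},
    {"offset": [0, 0, 0], "roll": 0, "jaw": -0.2},
    {"offset": [0, -0.06, 0], "roll": 0, "jaw": -0.2},
    {"offset": [0, -0.12, 0], "roll": 0, "jaw": -0.2},
    {"offset": [0, -0.2, 0], "roll": 0, "jaw": -0.2},
    {"offset": [0, -0.22, 0], "roll": 0, "jaw": -0.2},
    {"offset": [0, -0.2, 0], "roll": 0, "jaw": -0.2},
    {"offset": [0, -0.1, 0], "roll": 0, "jaw": -0.2},
  ],
)

```text
time_s: 31.1
ee_pos: [0.6144, -0.0099, 0.1568]
tcp_rot: [-1.569, -0.091, 0.084]
contact_force: [0.8, -0.7, -0.6]
width: 0.393
```

```bash
python3 g.py .3405 -.2853 .15 .111
python3 - <<'E'
from h import *
for n in("scene",): cv2.imwrite(f'pics/{n}16.png',optics.grab_frame(n))
a=cv2.imread('pics/scene16.png')[220:340,280:400]
cv2.imwrite('pics/c16.png',cv2.resize(a,None,fx=4.5,fy=4.5,interpolation=cv2.INTER_CUBIC))
E
```

```text
t 31.1 pos [ 0.6144 -0.0099  0.1568] theta 0.1115 down [ 0.004 -0.    -1.   ] F [ 0.8 -0.7 -0.6] w 0.393 J [-0.02  0.42  0.05  1.19 -0.    1.44]
roll shares total 0.0
offset shares total (axes now) [-2.019  0.038 -1.621]  (axes at target yaw) [-2.018  0.045 -1.622]
```

View pics/c16.png

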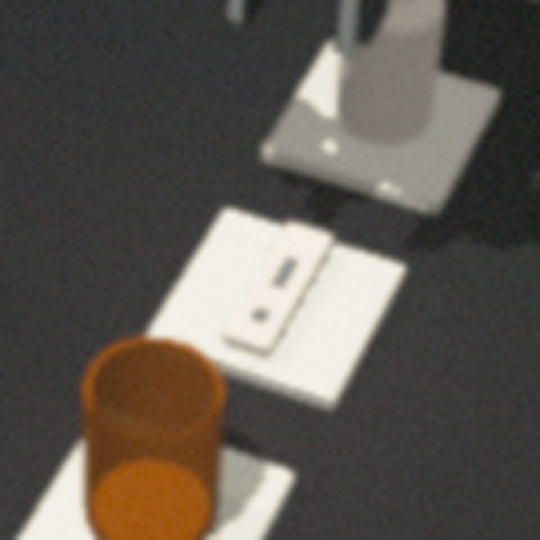

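The cassette lies flat, centred along its tile. Now the lid.

Request:
arm_command(
  rows=[
    {"offset": [-0.06, -0.02, -0.05], "roll": 0, "jaw": 0},
    {"offset": [-0.12, -0.02, -0.1], "roll": 0, "jaw": 0},
    {"offset": [-0.18, 0, -0.14], "roll": 0, "jaw": 0.1},
    {"offset": [-0.22, 0, -0.18], "roll": 0, "jaw": 0.1},
    {"offset": [-0.22, 0, -0.18], "roll": 0, "jaw": 0.1},
    {"offset": [-0.22, 0, -0.18], "roll": 0, "jaw": 0.1},
    {"offset": [-0.22, 0, -0.18], "roll": 0, "jaw": 0.1},
    {"offset": [-0.22, 0, -0.18], "roll": 0, "jaw": 0.1},
    {"offset": [-0.2, 0, -0.16], "roll": 0, "jaw": 0.1},
    {"offset": [-0.16, 0, -0.13], "roll": 0, "jaw": 0.1},
  ],
)

```text
time_s: 32.15
ee_pos: [0.3637, -0.2615, 0.1581]
tcp_rot: [-1.568, -0.085, 0.088]
contact_force: [1.0, -0.5, 1.0]
width: 0.551
```

Request:
arm_command(
  rows=[
    {"offset": [-0.11, 0, -0.08], "roll": 0, "jaw": 0.1},
    {"offset": [-0.06, 0, -0.04], "roll": 0, "jaw": 0.1},
    {"offset": [-0.03, 0.02, -0.02], "roll": 0, "jaw": 0.1},
    {"offset": [0, 0.08, 0], "roll": 0, "jaw": 0},
    {"offset": [0, 0.12, 0], "roll": 0, "jaw": 0},
    {"offset": [0, 0.14, 0], "roll": 0, "jaw": 0},
    {"offset": [0, 0.1, 0], "roll": 0, "jaw": 0},
    {"offset": [0, 0.06, 0], "roll": 0, "jaw": 0},
    {"offset": [0, 0.03, 0], "roll": 0, "jaw": 0},
    {"offset": [0, 0, 0], "roll": 0, "jaw": 0},
  ],
)

```text
time_s: 33.15
ee_pos: [0.3392, -0.2847, 0.0762]
tcp_rot: [-1.568, -0.087, 0.088]
contact_force: [-0.2, 0.3, 1.2]
width: 0.499
```

```bash
python3 g.py .3405 -.2853 .026 .111
python3 - <<'E'
from h import *
for n in("scene",'top'): cv2.imwrite(f'pics/{n}17.png',optics.grab_frame(n))
a=cv2.imread('pics/scene17.png')[250:370,60:180]; b=cv2.imread('pics/top17.png')[130:330,230:510]
cv2.imwrite('pics/c17.png',np.hstack([cv2.resize(a,(370,370),interpolation=cv2.INTER_CUBIC),cv2.resize(b,(420,370),interpolation=cv2.INTER_CUBIC)]))
E
```

```text
t 33.15 pos [ 0.3392 -0.2847  0.0762] theta 0.112 down [-0.001  0.    -1.   ] F [-0.2  0.3  1.2] w 0.499 J [-0.7   0.22 -0.49  0.86 -0.    0.76]
roll shares total 0.01
offset shares total (axes now) [ 0.008  0.335 -0.005]  (axes at target yaw) [ 0.008  0.335 -0.005]
```

View pics/c17.png

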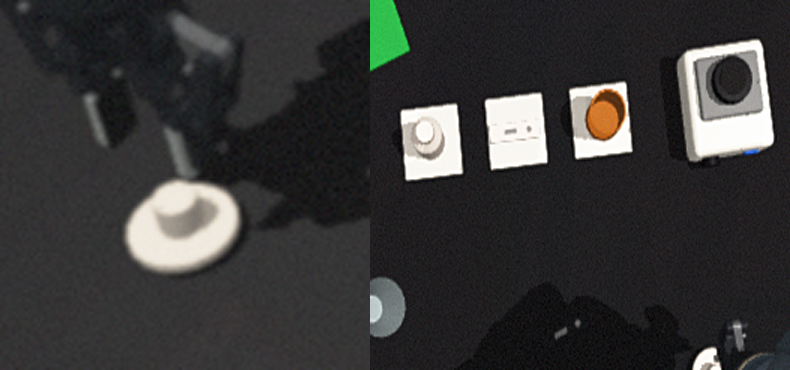

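```bash
python3 fitjar.py pics/top17.png pics/scene17.png
python3 - <<'E'
from h import *
t=cv2.imread('pics/top17.png');s=cv2.imread('pics/scene17.png')
def ov(im,n,rings,c):
    im=im.copy()
    for r in rings:
        for q in proj(n,r): cv2.circle(im,tuple(((q+.0)*16).round().astype(int).tolist()),5,c,-1,shift=4)
    return im
J=[ring(.6268,-.1305,.008,.025),ring(.6268,-.1305,.078,.025),ring(.6268,-.1305,.078,.022)]
B=[ring(.6002,.1092,.068,.021),ring(.6002,.1092,.103,.012)]
k=4
def big(im,n,x,y,rings):
    im=ov(im,n,rings,(0,255,0));return cv2.resize(im[y-32:y+33,x-32:x+33],(390,290)[:1]*2,interpolation=cv2.INTER_NEAREST)
a=np.hstack([big(t,'top',386,192,J),big(s,'scene',314,320,J)]);
b=np.hstack([big(t,'top',271,205,B),big(s,'scene',365,230,B)])
cv2.imwrite('pics/c18.png',cv2.resize(np.vstack([a,b]),(600,600)))
E
```

```text
('top', 'scene') [ 0.6265 -0.1317] 1.25
('top',) [ 0.6285 -0.1326] 0.71
('scene',) [ 0.6249 -0.1305] 1.25
```

View pics/c18.png

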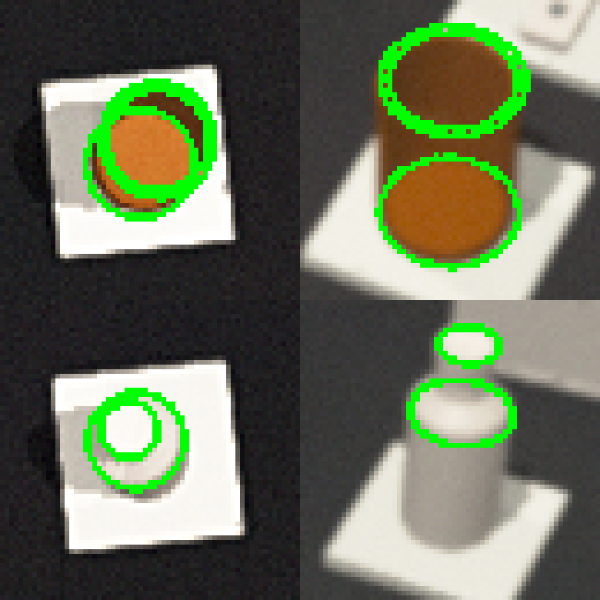

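Request:
arm_command(
  rows=[
    {"offset": [0.008, 0.04, -0.005], "roll": 0, "jaw": 0},
    {"offset": [0, 0.07, 0], "roll": 0, "jaw": 0},
    {"offset": [0, 0.08, 0], "roll": 0, "jaw": 0},
    {"offset": [0, 0.07, 0], "roll": 0, "jaw": 0},
    {"offset": [0, 0.045, 0], "roll": 0, "jaw": 0},
    {"offset": [0, 0.02, 0], "roll": 0, "jaw": 0},
    {"offset": [0, 0.01, 0], "roll": 0, "jaw": 0},
    {"offset": [0, 0, 0], "roll": 0, "jaw": 0},
    {"offset": [0, 0, 0], "roll": 0, "jaw": 0},
    {"offset": [0, 0, 0], "roll": 0, "jaw": 0},
  ],
)

```text
time_s: 34.25
ee_pos: [0.3407, -0.2859, 0.0267]
tcp_rot: [-1.57, -0.088, 0.087]
contact_force: [-0.0, -0.6, 0.4]
width: 0.498
```

```bash
python3 g.py .3405 -.2853 .026 .111
python3 - <<'E'
from h import *
for n in("scene",): cv2.imwrite(f'pics/{n}19.png',optics.grab_frame(n))
a=cv2.imread('pics/scene19.png')[270:370,70:170]
cv2.imwrite('pics/c19.png',cv2.resize(a,None,fx=5,fy=5,interpolation=cv2.INTER_CUBIC))
E
```

```text
t 34.25 pos [ 0.3407 -0.2859  0.0267] theta 0.1115 down [ 0.001 -0.001 -1.   ] F [-0.  -0.6  0.4] w 0.498 J [-0.7   0.29 -0.56  0.73 -0.    0.76]
roll shares total 0.0
offset shares total (axes now) [-0.001  0.004  0.004]  (axes at target yaw) [-0.001  0.005  0.004]
```

View pics/c19.png

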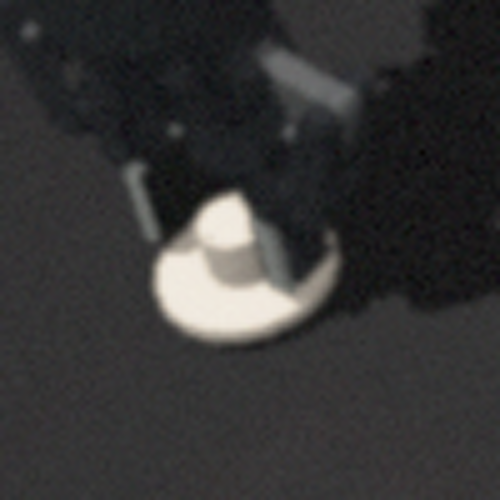

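The fingers straddle the knob above the flange without contact, so I'll close and lift.

Request:
arm_command(
  rows=[
    {"offset": [-0.001, 0, 0.004], "roll": 0, "jaw": -0.2},
    {"offset": [0, 0, 0], "roll": 0, "jaw": -0.35},
    {"offset": [0, 0, 0], "roll": 0, "jaw": -0.5},
    {"offset": [0, 0, 0], "roll": 0, "jaw": -0.7},
    {"offset": [0, 0, 0], "roll": 0, "jaw": -0.7},
    {"offset": [0, 0, 0], "roll": 0, "jaw": -0.7},
    {"offset": [0, 0, 0], "roll": 0, "jaw": -0.7},
    {"offset": [0, 0, 0], "roll": 0, "jaw": -0.7},
    {"offset": [0, -0.01, 0], "roll": 0, "jaw": -0.7},
    {"offset": [0, -0.02, 0], "roll": 0, "jaw": -0.7},
  ],
  grip_force=40,
)

```text
time_s: 35.3
ee_pos: [0.3401, -0.285, 0.0308]
tcp_rot: [-1.569, -0.087, 0.088]
contact_force: [0.2, -0.6, -0.8]
width: 0.26
```

Request:
arm_command(
  rows=[
    {"offset": [0, -0.06, 0], "roll": 0, "jaw": -0.7},
    {"offset": [0, -0.1, 0], "roll": 0, "jaw": -0.7},
    {"offset": [0, -0.14, 0], "roll": 0, "jaw": -0.7},
    {"offset": [0, -0.14, 0], "roll": 0, "jaw": -0.7},
    {"offset": [0, -0.14, 0], "roll": 0, "jaw": -0.7},
    {"offset": [0, -0.14, 0], "roll": 0, "jaw": -0.7},
    {"offset": [0, -0.14, 0], "roll": 0, "jaw": -0.7},
    {"offset": [0, -0.08, 0], "roll": 0, "jaw": -0.7},
    {"offset": [0, -0.04, 0], "roll": 0, "jaw": -0.7},
    {"offset": [0, 0, 0], "roll": 0, "jaw": -0.7},
  ],
)

```text
time_s: 36.3
ee_pos: [0.3406, -0.2854, 0.1787]
tcp_rot: [-1.57, -0.088, 0.087]
contact_force: [0.3, -0.5, -0.9]
width: 0.261
```

```bash
python3 g.py .6264 -.1302 .17 .111
python3 - <<'E'
from h import *
for n in("scene",): cv2.imwrite(f'pics/{n}20.png',optics.grab_frame(n))
a=cv2.imread('pics/scene20.png')[180:340,50:210]
cv2.imwrite('pics/c20.png',cv2.resize(a,None,fx=3.3,fy=3.3,interpolation=cv2.INTER_CUBIC))
E
```

```text
t 36.3 pos [ 0.3406 -0.2854  0.1787] theta 0.1115 down [ 0.001 -0.001 -1.   ] F [ 0.3 -0.5 -0.9] w 0.261 J [-0.7   0.13 -0.31  1.13 -0.    0.76]
roll shares total 0.0
offset shares total (axes now) [2.009 0.059 0.816]  (axes at target yaw) [2.008 0.058 0.817]
```

View pics/c20.png

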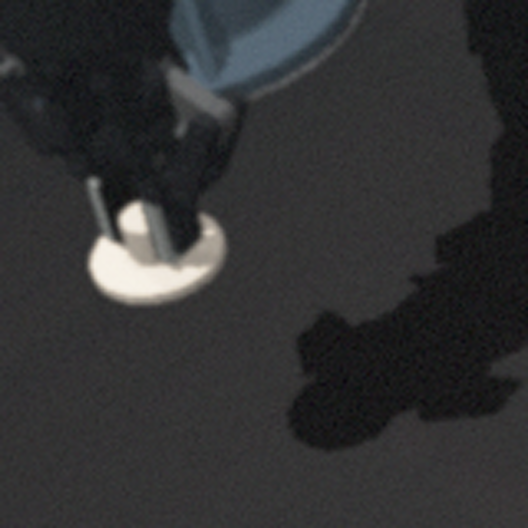

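Request:
arm_command(
  rows=[
    {"offset": [0.06, 0, 0.02], "roll": 0, "jaw": -0.7},
    {"offset": [0.12, 0, 0.05], "roll": 0, "jaw": -0.7},
    {"offset": [0.18, 0, 0.07], "roll": 0, "jaw": -0.7},
    {"offset": [0.2, 0, 0.08], "roll": 0, "jaw": -0.7},
    {"offset": [0.2, 0, 0.08], "roll": 0, "jaw": -0.7},
    {"offset": [0.2, 0, 0.08], "roll": 0, "jaw": -0.7},
    {"offset": [0.2, 0, 0.08], "roll": 0, "jaw": -0.7},
    {"offset": [0.2, 0, 0.08], "roll": 0, "jaw": -0.7},
    {"offset": [0.2, 0, 0.08], "roll": 0, "jaw": -0.7},
    {"offset": [0.18, 0, 0.08], "roll": 0, "jaw": -0.7},
  ],
)

```text
time_s: 37.35
ee_pos: [0.5894, -0.1502, 0.1766]
tcp_rot: [-1.569, -0.087, 0.089]
contact_force: [0.2, -0.7, -1.6]
width: 0.261
```

Request:
arm_command(
  rows=[
    {"offset": [0.14, 0, 0.06], "roll": 0, "jaw": -0.7},
    {"offset": [0.08, 0, 0.035], "roll": 0, "jaw": -0.7},
    {"offset": [0.04, 0.02, 0.015], "roll": 0, "jaw": -0.7},
    {"offset": [0.01, 0.06, 0.005], "roll": 0, "jaw": -0.7},
    {"offset": [0, 0.1, 0], "roll": 0, "jaw": -0.7},
    {"offset": [0, 0.1, 0], "roll": 0, "jaw": -0.7},
    {"offset": [0, 0.06, 0], "roll": 0, "jaw": -0.7},
    {"offset": [0, 0.03, 0], "roll": 0, "jaw": -0.7},
    {"offset": [0, 0, 0], "roll": 0, "jaw": -0.7},
    {"offset": [0, 0, 0], "roll": 0, "jaw": -0.7},
  ],
)

```text
time_s: 38.35
ee_pos: [0.6264, -0.1304, 0.1228]
tcp_rot: [-1.569, -0.088, 0.087]
contact_force: [-0.6, 0.4, -0.5]
width: 0.262
```

```bash
python3 g.py .6264 -.1302 .098 .111
python3 - <<'E'
from h import *
for n in("scene",): cv2.imwrite(f'pics/{n}21.png',optics.grab_frame(n))
a=cv2.imread('pics/scene21.png')[240:370,245:375]
cv2.imwrite('pics/c21.png',cv2.resize(a,None,fx=4.2,fy=4.2,interpolation=cv2.INTER_CUBIC))
E
```

```text
t 38.35 pos [ 0.6264 -0.1304  0.1228] theta 0.1112 down [ 0.001 -0.    -1.   ] F [-0.6  0.4 -0.5] w 0.262 J [-0.21  0.49  0.06  1.15 -0.    1.25]
roll shares total 0.0
offset shares total (axes now) [-0.     0.166  0.001]  (axes at target yaw) [-0.     0.166  0.001]
```

View pics/c21.png

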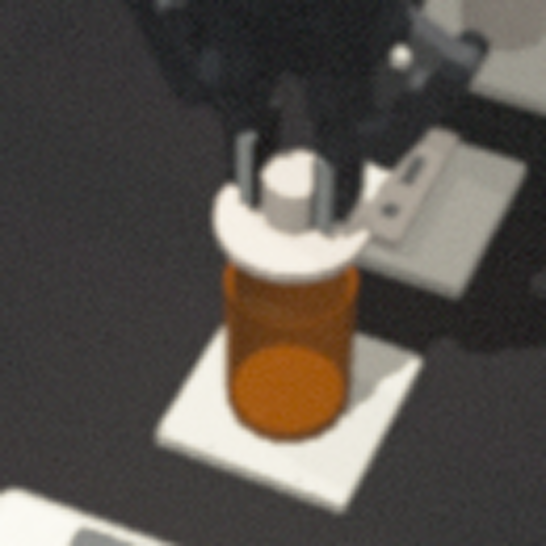

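The lid is centred over the jar: both sit at crop x ≈ 290. Lower slowly.

Request:
arm_command(
  rows=[
    {"offset": [0, 0.03, 0], "roll": 0, "jaw": -0.7},
    {"offset": [0, 0.04, 0], "roll": 0, "jaw": -0.7},
    {"offset": [0, 0.03, 0], "roll": 0, "jaw": -0.7},
    {"offset": [0, 0.025, 0], "roll": 0, "jaw": -0.7},
    {"offset": [0, 0.02, 0], "roll": 0, "jaw": -0.7},
    {"offset": [0, 0.01, 0], "roll": 0, "jaw": -0.7},
    {"offset": [0, 0, 0], "roll": 0, "jaw": -0.7},
    {"offset": [0, 0, 0], "roll": 0, "jaw": -0.7},
    {"offset": [0, 0, 0], "roll": 0, "jaw": -0.7},
    {"offset": [0, 0, 0], "roll": 0, "jaw": -0.7},
  ],
)

```text
time_s: 39.4
ee_pos: [0.6264, -0.1301, 0.0992]
tcp_rot: [-1.569, -0.088, 0.087]
contact_force: [-0.5, 0.5, -0.8]
width: 0.26
```

```bash
python3 g.py .6264 -.1302 .0965 .111
```

```text
t 39.4 pos [ 0.6264 -0.1301  0.0992] theta 0.1115 down [ 0. -0. -1.] F [-0.5  0.5 -0.8] w 0.26 J [-0.2   0.5   0.03  1.09 -0.    1.25]
roll shares total 0.0
offset shares total (axes now) [-0.     0.018 -0.   ]  (axes at target yaw) [-0.     0.018 -0.   ]
```

No contact yet and the plug is already inside the mouth. Lower 2 mm, then in finer steps.

Request:
arm_command(
  rows=[
    {"offset": [0, 0.005, 0], "roll": 0, "jaw": -0.7},
    {"offset": [0, 0.005, 0], "roll": 0, "jaw": -0.7},
    {"offset": [0, 0.004, 0], "roll": 0, "jaw": -0.7},
    {"offset": [0, 0, 0], "roll": 0, "jaw": -0.7},
    {"offset": [0, 0, 0], "roll": 0, "jaw": -0.7},
    {"offset": [0, 0, 0], "roll": 0, "jaw": -0.7},
    {"offset": [0, 0, 0], "roll": 0, "jaw": -0.7},
    {"offset": [0, 0, 0], "roll": 0, "jaw": -0.7},
    {"offset": [0, 0, 0], "roll": 0, "jaw": -0.7},
    {"offset": [0, 0, 0], "roll": 0, "jaw": -0.7},
  ],
)

```text
time_s: 40.4
ee_pos: [0.6263, -0.1301, 0.097]
tcp_rot: [-1.569, -0.088, 0.088]
contact_force: [-0.2, 0.2, -0.3]
width: 0.259
```

```bash
python3 g.py .6264 -.1302 .0965 .111
```

```text
t 40.4 pos [ 0.6263 -0.1301  0.097 ] theta 0.1115 down [ 0. -0. -1.] F [-0.2  0.2 -0.3] w 0.259 J [-0.2   0.51  0.02  1.09 -0.    1.25]
roll shares total 0.0
offset shares total (axes now) [ 0.     0.003 -0.001]  (axes at target yaw) [ 0.     0.003 -0.001]
```

Request:
arm_command(
  rows=[
    {"offset": [0, 0.004, 0], "roll": 0, "jaw": -0.7},
    {"offset": [0, 0.003, 0], "roll": 0, "jaw": -0.7},
    {"offset": [0, 0, 0], "roll": 0, "jaw": -0.7},
    {"offset": [0, 0, 0], "roll": 0, "jaw": -0.7},
    {"offset": [0, 0, 0], "roll": 0, "jaw": -0.7},
    {"offset": [0, 0, 0], "roll": 0, "jaw": -0.7},
    {"offset": [0, 0, 0], "roll": 0, "jaw": -0.7},
    {"offset": [0, 0, 0], "roll": 0, "jaw": -0.7},
    {"offset": [0, 0, 0], "roll": 0, "jaw": -0.7},
    {"offset": [0, 0, 0], "roll": 0, "jaw": -0.7},
  ],
)

```text
time_s: 41.4
ee_pos: [0.6264, -0.1301, 0.0967]
tcp_rot: [-1.569, -0.088, 0.087]
contact_force: [-1.1, 0.5, 5.4]
width: 0.266
```

```bash
python3 g.py .6264 -.1302 .0965 .111
python3 - <<'E'
from h import *
for n in("scene",): cv2.imwrite(f'pics/{n}22.png',optics.grab_frame(n))
a=cv2.imread('pics/scene22.png')[240:370,245:375]
cv2.imwrite('pics/c22.png',cv2.resize(a,None,fx=4.2,fy=4.2,interpolation=cv2.INTER_CUBIC))
E
```

```text
t 41.4 pos [ 0.6264 -0.1301  0.0967] theta 0.1115 down [ 0.001 -0.    -1.   ] F [-1.1  0.5  5.4] w 0.266 J [-0.2   0.5   0.02  1.09 -0.    1.25]
roll shares total 0.0
offset shares total (axes now) [-0.     0.001 -0.   ]  (axes at target yaw) [-0.     0.001 -0.   ]
```

View pics/c22.png

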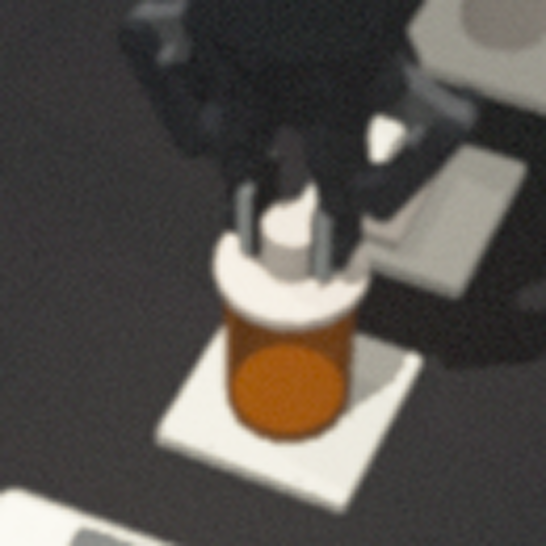

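The lid made contact (5 N) at the expected seating height. Release and withdraw straight up.

Request:
arm_command(
  rows=[
    {"offset": [0, -0.002, 0], "roll": 0, "jaw": -0.45},
    {"offset": [0, 0, 0], "roll": 0, "jaw": -0.35},
    {"offset": [0, 0, 0], "roll": 0, "jaw": -0.2},
    {"offset": [0, 0, 0], "roll": 0, "jaw": 0},
    {"offset": [0, 0, 0], "roll": 0, "jaw": 0},
    {"offset": [0, -0.05, 0], "roll": 0, "jaw": 0},
    {"offset": [0, -0.12, 0], "roll": 0, "jaw": 0},
    {"offset": [0, -0.2, 0], "roll": 0, "jaw": 0},
    {"offset": [0, -0.2, 0], "roll": 0, "jaw": 0},
    {"offset": [0, -0.1, 0], "roll": 0, "jaw": 0},
  ],
)

```text
time_s: 42.45
ee_pos: [0.6272, -0.1303, 0.2002]
tcp_rot: [-1.57, -0.09, 0.085]
contact_force: [1.2, -0.5, -0.2]
width: 0.502
```

Request:
arm_command(
  rows=[
    {"offset": [-0.1, -0.05, 0], "roll": 0, "jaw": 0},
    {"offset": [-0.2, 0, 0], "roll": 0, "jaw": 0},
    {"offset": [-0.25, 0, 0], "roll": 0, "jaw": 0},
    {"offset": [-0.25, 0, 0], "roll": 0, "jaw": 0},
    {"offset": [-0.25, 0, 0], "roll": 0, "jaw": 0},
    {"offset": [-0.25, 0, 0], "roll": 0, "jaw": 0},
    {"offset": [-0.2, 0, 0], "roll": 0, "jaw": 0},
    {"offset": [-0.1, 0, 0], "roll": 0, "jaw": 0},
    {"offset": [-0.05, 0, 0], "roll": 0, "jaw": 0},
    {"offset": [0, 0, 0], "roll": 0, "jaw": 0},
  ],
)

```text
time_s: 43.45
ee_pos: [0.3801, -0.1578, 0.2044]
tcp_rot: [-1.569, -0.088, 0.087]
contact_force: [-0.1, -0.5, 0.6]
width: 0.506
```

```bash
python3 g.py
python3 - <<'E'
from h import *
I={}
for n in("scene","top"): I[n]=optics.grab_frame(n); cv2.imwrite(f'pics/{n}23.png',I[n])
a=I['scene'][150:390,240:480]; b=I['top'][130:370,220:460]
cv2.imwrite('pics/c23.png',cv2.resize(np.hstack([a,b]),(800,400),interpolation=cv2.INTER_CUBIC))
E
```

```text
t 43.45 pos [ 0.3801 -0.1578  0.2044] theta 0.1109 down [ 0.001 -0.    -1.   ] F [-0.1 -0.5  0.6] w 0.506 J [-0.39  0.06 -0.32  1.19 -0.    1.07]
```

View pics/c23.png

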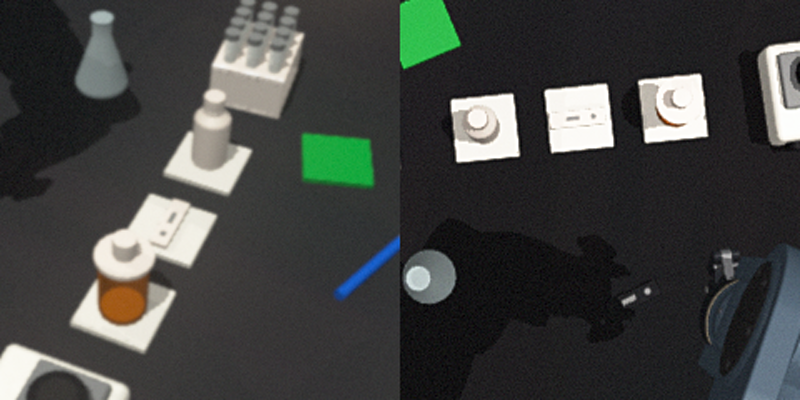

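View pics/scene23.png

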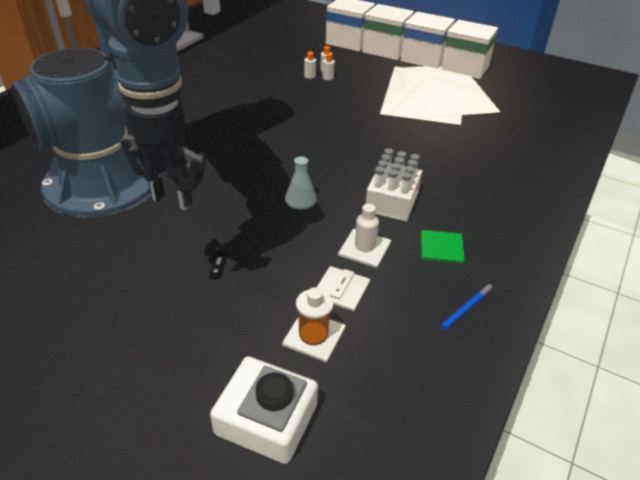

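Everything appears in place. A quick overlay check of the target outlines before handing in:

Run:
```python
from h import *
t=cv2.imread('pics/top23.png');s=cv2.imread('pics/scene23.png')
def rect(c,yaw,L,W,z):
    q=np.array([[-L,-W],[L,-W],[L,W],[-L,W]])/2
    R=np.array([[np.cos(yaw),-np.sin(yaw)],[np.sin(yaw),np.cos(yaw)]]);q=q@R.T+c
    return np.c_[q,np.full(4,z)]
o=[rect([.6135,-.0101],1.681,.07,.02,.015),ring(.6268,-.1296,.092,.012),ring(.6268,-.1296,.084,.029),ring(.6002,.1092,.068,.021),ring(.6002,.1092,.103,.012)]
o[1][:,2]=.106
out=[]
for n,im,(x,y),h in(('top',t,(328,202),(85,40)),('scene',s,(335,280),(70,80))):
    k=4 if n=='scene' else 4
    c=cv2.resize(im[y-h[1]:y+h[1],x-h[0]:x+h[0]],None,fx=k,fy=k,interpolation=cv2.INTER_CUBIC)
    for r in o:
        q=((proj(n,r)-[x-h[0],y-h[1]]+.5)*k).round().astype(np.int32)
        cv2.polylines(c,[q],True,(0,160,0),1)
    cv2.imwrite(f'pics/ov_{n}.png',c)
```

```text
(no output)
```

View pics/ov_top.png

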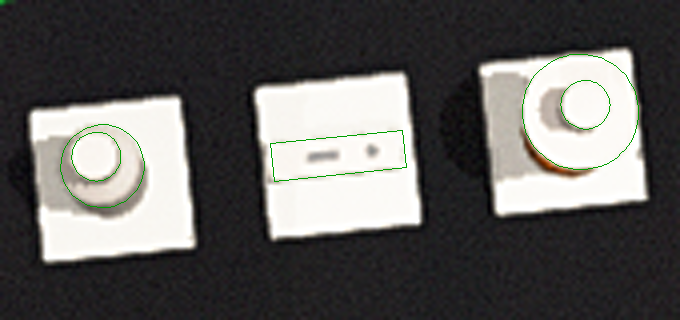

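View pics/ov_scene.png

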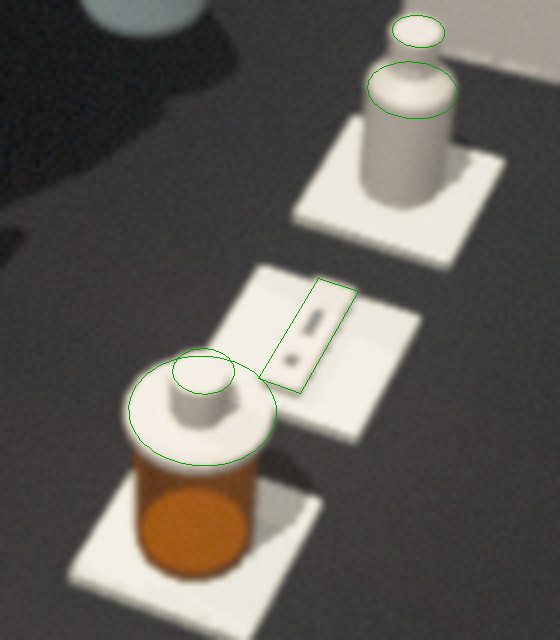

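All the outlines match to within about 1 px (under 2 mm). The flask is still at scene (301,182). Handing in.

Run:
```python
from workcell import env
print(env.job_done())
```

```text
the job is handed in; nothing more can be done
None
```

The test station is set out as asked and handed in after about 44 s of the 128 s allowed. In order, I placed:
1. **Jar:** upright on the mixer-side tile.
2. **Bottle:** upright on the rack-side tile.
3. **Cassette:** the white one, flat on the middle tile with its length along the row.
4. **Lid:** on the jar. It made contact with 5 N at TCP height 96.7 mm; a seated flange should give 96.5 mm.

**Last checks:** Target outlines drawn over both camera views matched the lid and knob, bottle and cassette to about 1 px (under 2 mm). The flask was still at its starting pixels, the black cassette and the green tile were not touched, and the gripper stood clear. The highest contact force I read was about 14 N.

**One disagreement:** After the jar was released, its fitted position differed by about 4 mm between the two cameras (rms up to 1.25 px). The combined fit put it about 2 mm from the tile centre, so I left it there.

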